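# Fit the snap ring on the roller shaft

## Robot

A 6-joint arm with a two-finger parallel gripper is mounted at the origin on the work surface. World frame = base frame: x ahead of the robot, y to its left, z up, the work surface at z = 0. Lengths are in m, angles in rad, forces in N, time in s.
With the tool pointing down it reaches from about 0.275 to 0.85 m from the base axis. Payload 5.2 kg.
Tool frame: the origin (TCP) lies on the centre line of the jaws, within the pads' length; the fingertips stand 11 mm ahead of it and the grasp point (between the pads) lies 8 mm behind it; z points along the fingers, y is the direction in which the jaws open and shut (so a half turn about z gives the same grasp; the last joint's range is limited). The gripper opens to 85 mm and grips with 20 to 120 N. Pads are 22 mm wide; open, the fingers measure 114 mm over their backs; the gripper's body (76 mm by 85 mm) begins 54 mm behind the grasp point. The pads swing forward as they close: fully open they stand 13 mm farther back than shut.
Start: joints at [-1.511, 0.259, 1.535, -0, 1.348, -0.203], TCP at [0.143, -0.531, 0.242] pointing down, gripper open.
Joint ranges: [-3.14, 3.14], [-0.91, 2.08], [0.19, 2.58], [-1.22, 4.36], [0.22, 2.71], [-3.12, 3.12]. Speed limits (rad/s): [2.57, 2.57, 3.14, 3.14, 3.14, 3.14].

## Interface

Orientations are given as a unit quaternion [w, x, y, z].
In Python, from cell import ctrl gives the robot as it stands.
- The arm moves only by the tool arm_command, never from a script. Its argument "series" is a list that holds one entry, the list of rows, each a list of 4 numbers: the shift along the tool's x, y, z in cm, then the turn about the tool's z in rad. A call has 1 to 12 rows; each row shifts and turns the commanded pose from where the row before left it, along the tool's axes as they then stand; what a row does not reach is not made up. A row lasts 1/12 s, in which the tool goes at most 41.7 mm and 7.16 degrees, less where a joint would pass 70% of its speed; a pose out of reach is approached as far as the arm can. A call is refused whole if a number of a shift passes 4.17 or a number of a turn 0.125, either way. A call with a gripper value outside its range is refused whole. "hand" is the finger opening in cm, from 0 to 8.54, set as the call begins (left out, the last holds). The fingers move at their own pace and stop on an object; "newtons" is the grip in N (left out, the last holds). Time passes only in rows, so rows that do not move let the fingers close. It gives the time, the measured TCP pose, the force and the opening at its end, in the units of the state.
- ctrl.get_obs(): the state, without advancing time (a new reading comes with each control period).
- ctrl.capture(name): name is "side" or "top"; returns the picture (420x560x3 uint8, red, green, blue); there is no depth.
- ctrl.get_calibration(name): a dict with "intrinsics" (3x3 intrinsics, pixels), "D" ([k1, k2, p1, p2, k3] as OpenCV has them; the pictures are not rectified), "origin" and "attitude" of the camera in the world. Camera axes: x right, y down, z forward; pixel columns grow to the right and rows downward; lengths in m; the calibration is good to about 2 mm. A picture is of the moment at which its call begins. get_calibration takes no time and is no camera call.
- ctrl.hand_in(): hands the job in, once; it reports no verdict.
Trained networks look in the newest picture that a camera, given by its name, has taken for a name from the list of things; names that differ only in an ending like _2 or _b are one class to them, and where a whole thing is asked for, a point or a joint stands for the part that bears it (a point fixed in the world has none). Each returns a list of dicts, best first, with "conf" (0 to 1); they miss things now and then, are a little off and sometimes report something else, mostly with a low value. They report only what shows in the picture. A call takes as long as a camera call. They do not tell look-alikes from the thing itself.
- ctrl.search_frame(camera, name): "box" ([left, top, width, height] in pixels, round what is visible of it).
The state is a dict: "time_s": time; "joint_pos": joint angles; "qd": joint speeds; "joint_efforts": joint torques, N m; "tcp_pos": TCP position; "orientation": TCP orientation; "ft_force": force on the tool from outside, world axes, zero at the start; "ft_torque": the same for the moment, N m; "finger_gap": finger opening in m.
Only numpy, scipy, OpenCV 4.12 (cv2) and the standard library are available. Lean on these libraries where they do the work, as an engineer would, in place of code of your own. Each camera call takes 0.05 s, during which the arm holds its last target.

## Task

Fit the snap ring on the roller's shaft with the snap-ring pliers: pick the ring up out of its nest by its two eyes with the plier pins, spread it, lower it over the shaft until it bears gently on the roller's face, and let it contract fully into the groove there. Do not handle the ring with the gripper itself, and leave the tube, the spare roller and the blue box alone. Finally put the pliers back upright in their stand and let go of them.

Things in the scene. Friction and masses are not known exactly. Their poses are not given: they have to be found in the camera images.
- grip (a point): Where to grip the upright pliers (240 g, 104 mm tall, pins down): midway between the two upright flat black handle plates (24 mm wide in x, 52 mm tall, 62 mm over the outside across y), 83 mm above the pin points, 21 mm below the plates' top. z up. It keeps 31 mm from the outside of the +y plate when squeezed. A half turn about z gives the same pliers.
- pliers_squeeze (a joint): How far the handles are squeezed together, m: 0 relaxed, 0.0205 at the stop. Handles and pins stay parallel; squeezing spreads the pins: 12 mm plus this between their axes. The spring resists with 7 N at first, 10 N at the stop. Closed on by 2 mm, a gripper holds the pliers by their spring.
- pin_left (a point): Lower end of the pliers' +y pin. The pins are round steel, 4.6 mm thick, the lowest 1.5 mm tapered to 2.6 mm; they stand 4.5 mm out below flat shoulders 12 mm (x) by 8 mm (y) that come to bear on the eyes. The jaws go up from there to two crossed arms, 40 to 52 mm above the pin points, 20 mm deep in x.
- pin_right (a point): Lower end of the pliers' -y pin, the same.
- ring: Dark steel snap ring, 5 mm thick, 24 g, lying flat in its nest, underside 20 mm above the bench. Origin: ring's centre, on its underside; +x to the back (joined side), -x to the two eyes, z up. Two sprung halves joined 20 mm behind the centre; inside round, 34 mm across when spread; shut, 28 mm across y inside and 38 mm outside.
- eye_left (a point): Centre of the +y eye, on its upper face. Each eye is a round lug 13 mm across with a 7.2 mm through hole. Shut, the eyes are 14.1 mm apart and 25.6 mm in front (-x) of the ring's centre. The white plastic nest carries ring and eyes on a flat pad with a low boss inside the ring; the pins are shorter than the ring is thick.
- eye_right (a point): Centre of the -y eye, on its upper face, the same. When the ring is spread round (0.31 rad), the centre of its opening, which must be over the shaft's axis, lies 24 mm behind the midpoint of the two eyes, square to the line between them (the listed ring origin belongs to the +y half and is then 3 mm off).
- ring_spread (a joint): Opening of the ring, rad: 0 shut; 0.31 adds 14 mm between the eyes and clears the shaft by 1 mm all round. Pliers at their stop, pins in the eyes, bring it to about 0.32. It pulls shut with some 4 to 7 N at each eye, which holds it on the pins by friction. Under 0.09 it is fully contracted; stuck on the shaft's thick end it reads about 0.2.
- fixture: White plastic block 120 x 120 x 28 mm, fixed, with a grey roller 68 mm across on an upright stub shaft. Origin: under its middle, on the shaft axis; z up. The roller's flat upper face stands 50 to 64 mm above the origin: it differs from roller to roller and is not measured, so feel for it; it gives 1.5 mm (2 N, then 5 N/mm), then is hard. A 10 mm rib stands on the block 45 mm to +x.
- shaft_foot (a point): Point on the shaft's axis, level with the block's top (28 mm above the bench). The shaft from the top: 3 mm bevel (29 to 32 mm across), thick end 32 mm across and 10 mm tall, groove 27 mm across and 6.5 mm wide whose lower side is the roller's upper face; so the shaft's top is 19.5 mm above that face.
- stand_seat (a point): Pliers' stand, white plastic, 70 x 100 mm, fixed. Point on its axis, 44 mm above the bench, level with the two ledges that carry the pliers' crossed arms (grip point then 43 mm above this point). y across the handles. The pocket has 3 mm play each way in x, 4 mm in y, its rims stand 8 to 9 mm above the ledges; the middle is open for the jaws.
- tube: Bystander: aluminium tube, 30 x 150 x 16 mm, lying on the bench. Origin under its middle.
- spare_roller: Bystander: spare grey roller, 68 mm across, 32 mm tall. Origin under its middle.
- clip_box: Bystander: small open blue box, 90 x 120 x 50 mm. Origin under its middle.
There are look-alikes about, which are no part of the job. Leave any orange, pink or red look-alike of the part that bears grip alone.

How it is judged:
On the way, in this order (a step that is already met when the one before it is completed fails the run):
1. the ring hangs spread on the plier pins, clear of its nest (value of joint ring_spread above 0.25 rad and height (world z) of ring above 0.04 m), for 0.2 s.
2. the ring has contracted into the groove of the roller's shaft (value of joint ring_spread below 0.09 rad and horizontal distance between ring and fixture below 0.004 m and z of ring in the frame of fixture between 0.048 and 0.067 m and angle between ring's own z axis and vertical below 0.1 rad), for 0.2 s.
At the end, for the whole second after the job is handed in: Ring in the groove: opening under 0.09 rad, within 4 mm of the shaft axis, underside 48 to 67 mm above the fixture's origin, flat within 0.1 rad. Pliers relaxed, upright within 0.1 rad, grip point within 8 mm of the stand's axis and at most 47 mm above its seat (all of step 2 and horizontal distance between grip and stand_seat below 0.008 m and z of grip in the frame of stand_seat below 0.047 m and angle between grip's own z axis and vertical below 0.1 rad and value of joint pliers_squeeze below 0.002 m); the robot touches nothing.
It fails at once if the ring is pressed, or snaps, on the roller or shaft with more than 25 N (contact force between ring and fixture above 25 N).
It fails at once if the gripper's fingers handle the ring (contact force between the fingers and ring above 1 N).
It fails at once if the tube is disturbed (moved more than 15 mm) (distance of tube from where it was at the start of the episode above 0.015 m).
It fails at once if the spare roller is disturbed (moved more than 15 mm) (distance of spare_roller from where it was at the start of the episode above 0.015 m).
It fails at once if the clip box is disturbed (moved more than 15 mm) (distance of clip_box from where it was at the start of the episode above 0.015 m).
It also fails if it takes over 58 s, if anything falls off the work surface, if the arm or the gripper's body presses on something with over 40 N, if the wrist force passes 120 N, or if a joint passes its speed limit or range.

## Working session

There is one attempt and no reset: what is moved stays moved. The work goes in short steps, Python scripts to look and compute and a tool call to move; the robot and the scene stay as the last step left them, time stands still between calls to the robot, and variables do not carry over. Pictures are saved under pics/ and viewed, and the job is handed in when it is done.

Besides the shell and the picture viewer there is one more tool, called after "Call:" as name([rows], argument=value, ...), one row to a line, values as JSON. arm_command: Moves the arm, as the interface text tells. Its arguments: {"type":"object","properties":{"series":{"type":"array"},"hand":{"type":"number"},"newtons":{"type":"number"}},"required":["series"]}

```bash
ls; mkdir -p pics
python3 - <<'E'
from cell import ctrl
import cv2,json
for n in ("side","top"):
    im=ctrl.capture(n); cv2.imwrite(f"pics/{n}0.png",im[:,:,::-1])
    print(n,{k:(v.tolist() if hasattr(v,'tolist') else v) for k,v in ctrl.get_calibration(n).items()})
    for t in ["grip","ring","fixture","stand_seat","pin_left","pin_right","eye_left","eye_right","shaft_foot","tube","spare_roller","clip_box"]:
        try:
            r=ctrl.search_frame(n,t)
            print(t,[( [round(float(x)) for x in d["box"]],round(d["conf"],2)) for d in r])
        except Exception as e: print(t,e)
print(ctrl.get_obs())
E
```

```text
pics
side {'intrinsics': [[475.190679179627, 0.0, 270.77601757706407], [0.0, 475.190679179627, 216.3703230370723], [0.0, 0.0, 1.0]], 'D': [-0.1624440261126096, 0.0, 0.0, 0.0, 0.0], 'origin': [0.4413626373762418, -0.6189889900675946, 0.8351042857473522], 'attitude': [-0.3789706108331826, 0.922211056772489, -0.07385478785828792, 0.021295849400778027]}
grip [([291, 233, 17, 42], 0.96), ([316, 240, 36, 43], 0.69), ([207, 220, 16, 42], 0.66), ([247, 267, 40, 27], 0.56)]
ring [([276, 348, 28, 20], 0.61), ([272, 356, 31, 13], 0.39)]
fixture [([250, 183, 63, 46], 0.76)]
stand_seat [([281, 243, 38, 56], 0.84)]
pin_left [([237, 266, 18, 52], 0.91), ([245, 272, 32, 20], 0.71), ([292, 249, 11, 23], 0.69), ([206, 220, 12, 43], 0.61), ([321, 241, 32, 43], 0.57)]
pin_right [([247, 264, 42, 30], 0.96), ([205, 219, 17, 45], 0.87), ([315, 239, 38, 44], 0.85), ([230, 269, 37, 49], 0.82), ([293, 233, 16, 38], 0.61), ([252, 184, 62, 51], 0.35)]
eye_left [([276, 348, 26, 21], 0.65)]
eye_right [([275, 357, 28, 14], 0.52)]
shaft_foot [([249, 183, 63, 51], 0.73)]
tube [([322, 210, 31, 47], 0.76), ([276, 347,
[... 1215 characters left out ...]
5, 46], 0.61)]
{'time_s': 1.3, 'joint_pos': array([-1.51081480e+00,  2.58579302e-01,  1.53501459e+00, -8.08639955e-06,
        1.34801591e+00, -2.02755284e-01]), 'qd': array([-0.00107145,  0.00108071, -0.00191502, -0.00206817,  0.00050784,
        0.00079363]), 'joint_efforts': array([-1.62228200e-03, -4.45936990e+01, -2.90898675e+01, -4.51010837e-04,
        7.75818644e-04, -7.13071287e-06]), 'tcp_pos': array([ 0.14289164, -0.53110487,  0.24231503]), 'orientation': array([-8.83288669e-06,  9.91383456e-01,  1.30991764e-01, -3.32171564e-06]), 'ft_force': array([-0.27386053, -0.52237428, -0.14052588]), 'ft_torque': array([0.00934559, 0.04514053, 0.0240567 ]), 'finger_gap': 0.08539966493671176}
```

View pictures.

View pics/side0.png

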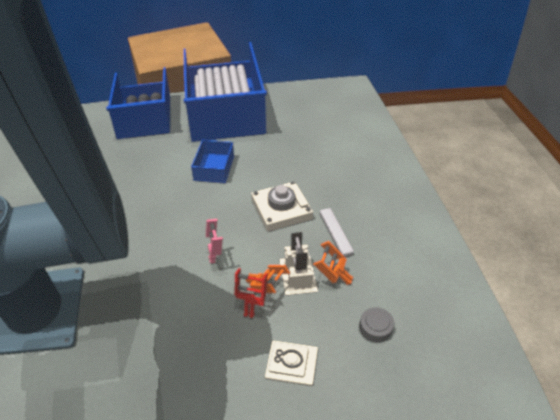

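View pics/top0.png

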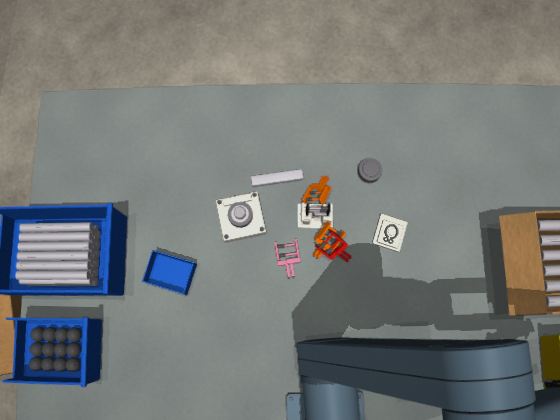

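Run:
```python
import cv2
s=cv2.imread("pics/side0.png");t=cv2.imread("pics/top0.png")
cv2.imwrite("pics/sc.png",cv2.resize(s[170:380,190:410],None,fx=3.6,fy=2.85*1.0,interpolation=cv2.INTER_CUBIC) if 0 else cv2.resize(s[175:375,190:410],None,fx=3,fy=3,interpolation=cv2.INTER_CUBIC))
cv2.imwrite("pics/tc.png",cv2.resize(t[140:300,205:405],None,fx=3.7,fy=3.7,interpolation=cv2.INTER_CUBIC))
```

```text
(no output)
```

View pics/sc.png

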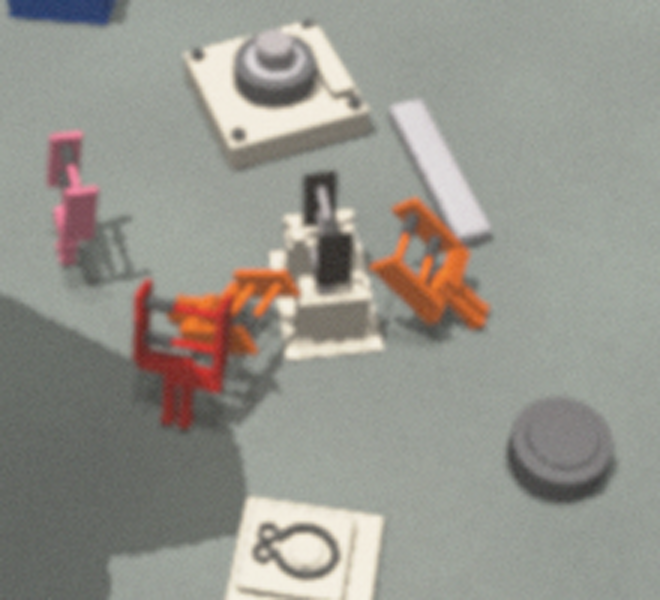

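View pics/tc.png

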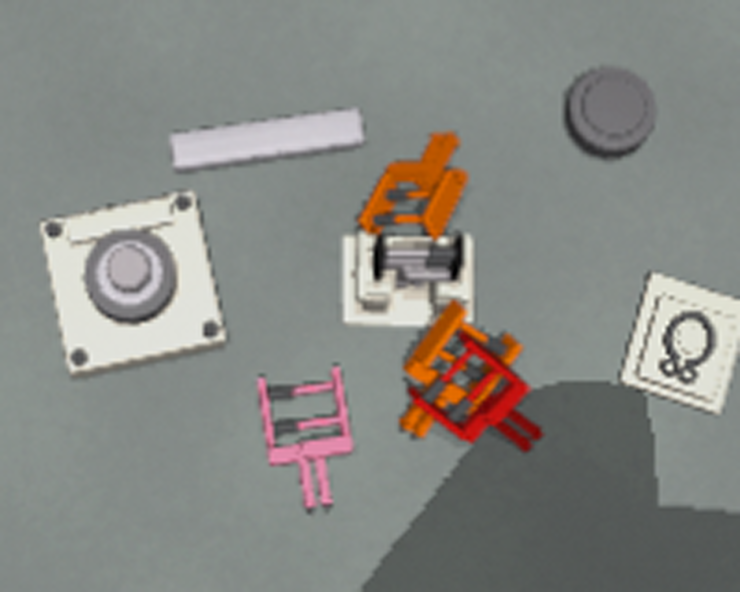

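```bash
cat > h.py <<'E'
import numpy as np,cv2
from scipy.spatial.transform import Rotation as R
from cell import ctrl
def cam(n):
    c=ctrl.get_calibration(n);q=np.array(c["attitude"]);Rw=R.from_quat([q[1],q[2],q[3],q[0]]).as_matrix()
    return np.array(c["intrinsics"]),np.array(c["D"]),Rw,np.array(c["origin"])
C={n:cam(n) for n in("side","top")}
def proj(n,P):
    K,D,Rw,o=C[n];P=np.atleast_2d(np.asarray(P,float))
    Rc=Rw.T
    return cv2.projectPoints(P,cv2.Rodrigues(Rc)[0],-Rc@o,K,D)[0].reshape(-1,2)
def ray(n,uv,z):
    K,D,Rw,o=C[n];uv=np.asarray(uv,float).reshape(-1,1,2)
    p=cv2.undistortPoints(uv,K,D).reshape(-1,2)
    d=np.c_[p,np.ones(len(p))]@Rw.T
    return o+d*((z-o[2])/d[:,2])[:,None]
def crop(img,x0,y0,w,h,f,name):
    c=cv2.resize(img[y0:y0+h,x0:x0+w],None,fx=f,fy=f,interpolation=cv2.INTER_CUBIC)
    cv2.imwrite(name,c)
E
python3 - <<'E'
from h import *
s=cv2.imread("pics/side0.png");t=cv2.imread("pics/top0.png")
print(proj("side",[[0,0,0],[.14,-.53,.24]]),proj("top",[[0,0,0]]))
# rough
print("stand",ray("top",[[316,214]],.09),ray("side",[[299,258]],.09))
print("ring",ray("top",[[391,233]],.02),ray("side",[[291,357]],.02))
print("fix",ray("top",[[240,214]],.07),ray("side",[[282,190]],.07))
crop(t,205,185,65,65,9,"pics/tf.png")
crop(s,240,170,80,65,9,"pics/sf.png")
crop(t,365,205,50,50,12,"pics/tr.png")
crop(s,260,335,66,52,12,"pics/sr.png")
crop(t,285,170,65,65,9,"pics/ts.png")
crop(s,265,225,66,72,8,"pics/ss.png")
E
```

```text
[[ 34.08194337 310.27054435]
 [ 16.83609149 546.25613257]] [[324.9173904  431.56718776]]
stand [[0.56951524 0.0139114  0.09      ]] [[ 0.5794383  -0.01752474  0.09      ]]
ring [[ 0.52741986 -0.2005114   0.02      ]] [[ 0.53127822 -0.19676256  0.02      ]]
fix [[0.57745903 0.21626307 0.07      ]] [[0.58373051 0.21196356 0.07      ]]
```

View pics/tr.png

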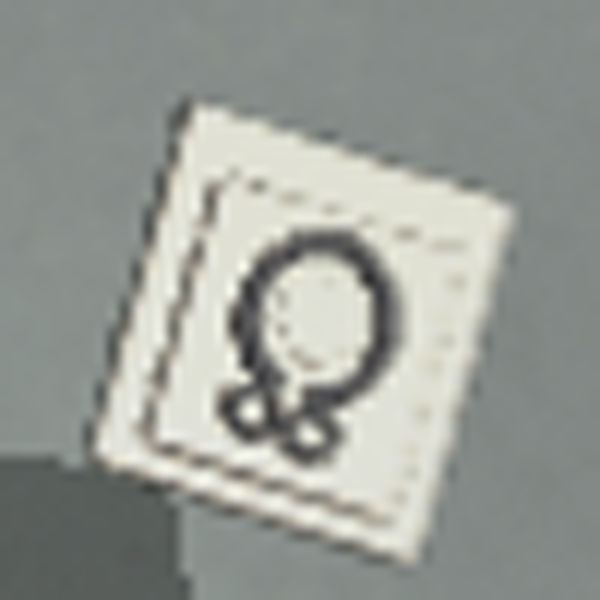

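View pics/sr.png

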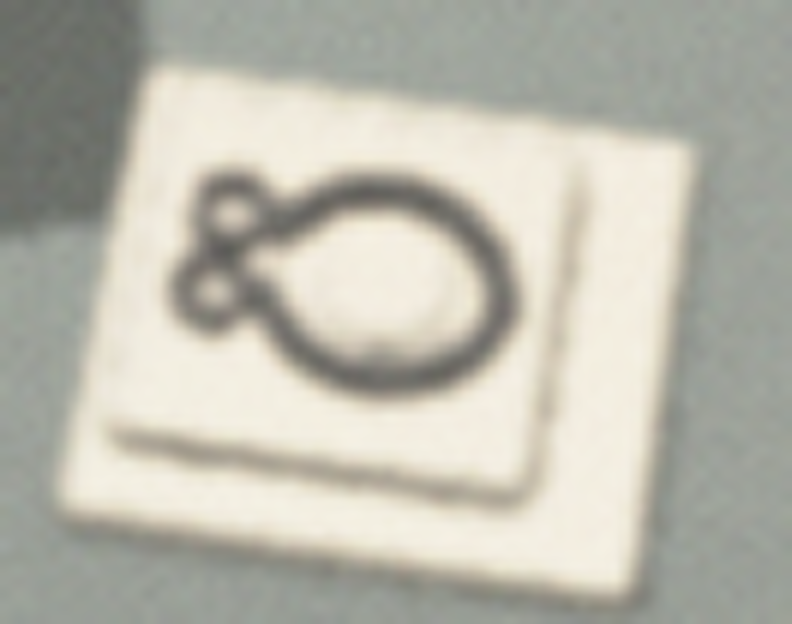

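View pics/ts.png

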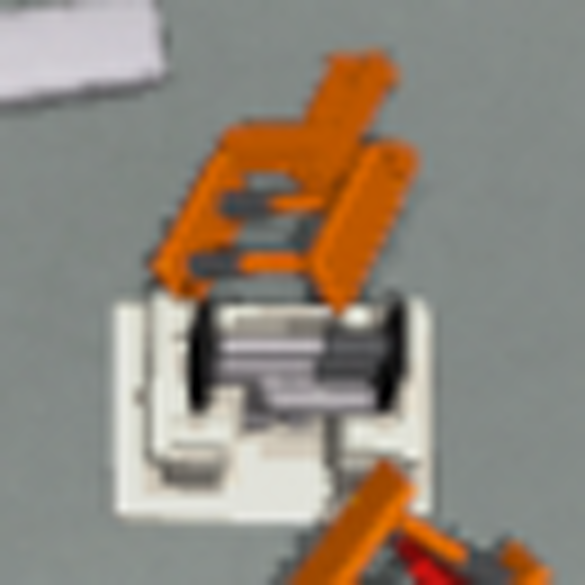

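View pics/ss.png

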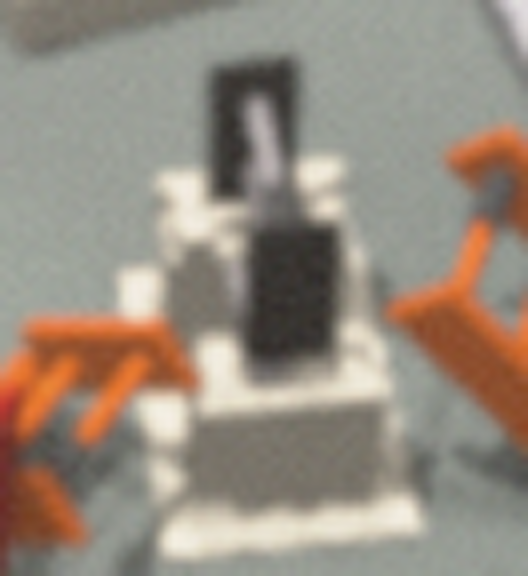

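View pics/tf.png

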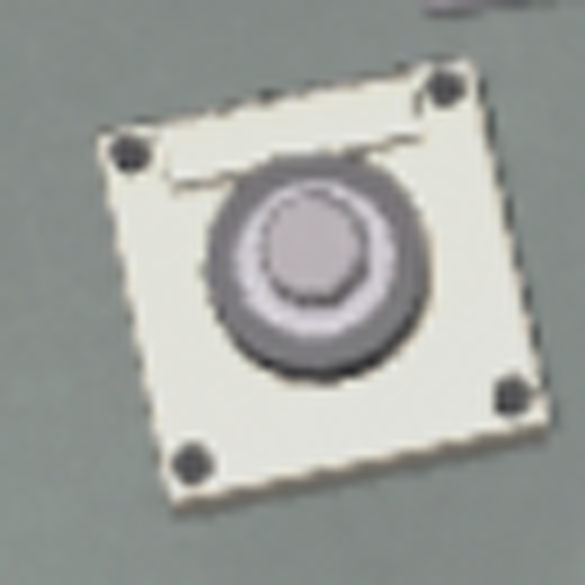

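View pics/sf.png

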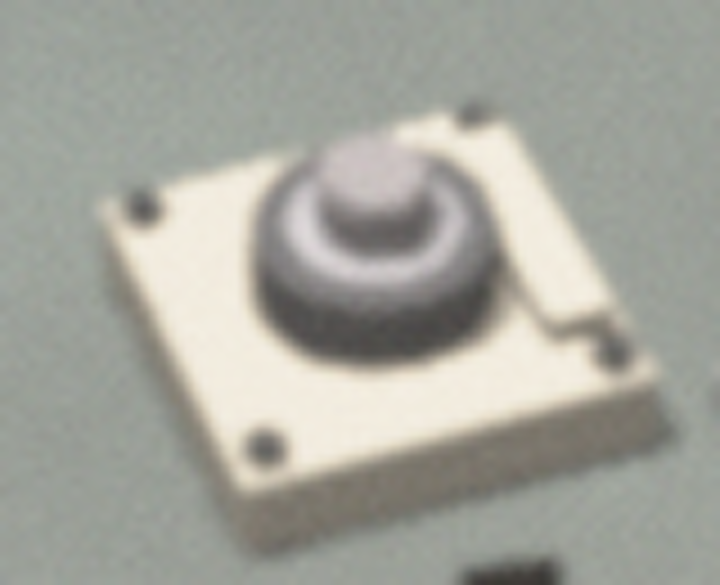

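```bash
cat >> h.py <<'E'
from scipy.optimize import least_squares
def unc(pts,x0,y0,f): return np.array([x0,y0])+(np.array(pts,float)+.5)/f-.5
def rz(a): return np.array([[np.cos(a),-np.sin(a),0],[np.sin(a),np.cos(a),0],[0,0,1]])
def fitpose(obs,x0,extra=()):
    # obs: list (cam, localpts(fn of extra or array), uv); per-cam shift not modelled
    def res(p):
        r=[]
        for n,L,uv in obs:
            L=L(p[3:]) if callable(L) else np.array(L)
            P=L@rz(p[2]).T+np.array([p[0],p[1],0]); r.append((proj(n,P)-uv).ravel())
        return np.concatenate(r)
    s=least_squares(res,list(x0)+list(extra),loss='soft_l1'); return s.x,res(s.x).reshape(-1,2)
E
python3 - <<'E'
from h import *
np.set_printoptions(precision=4,suppress=True)
# fixture holes
T=unc([(131,154),(445,88),(512,397),(193,463),(311,247)],205,185,9)
S=unc([(143,208),(473,114),(612,355),(266,449),(374,163)],240,170,9)
def L(e):
    a=e[0]; return np.array([[a,a,.028],[a,-a,.028],[-a,-a,.028],[-a,a,.028],[0,0,e[1]]])
for o in ([("top",L,T)],[("side",L,S)],[("top",L,T),("side",L,S)]):
    x,r=fitpose(o,[.58,.215,.2],[.048,.08]); print("fix",x,np.abs(r).max()); 
print(r)
# ring
T=unc([(247,411),(308,437)],365,205,12);S=unc([(236,213),(211,293)],260,335,12)
for z in(.0225,.025):
    print(z,"eyes top",ray("top",T,z).ravel(),"side",ray("side",S,z).ravel())
E
```

```text
fix [0.5841 0.2189 0.1965 0.0499 0.0656] 0.11876863846671881
fix [0.5828 0.2202 1.7721 0.0502 0.0703] 0.7813140553163862
fix [0.5829 0.2186 1.5217 0.0529 0.0716] 32.51773076488814
[[  1.0367  31.8965]
 [-31.7212   2.0725]
 [ -1.4397 -31.1118]
 [ 32.5177  -1.1937]
 [ -0.0289  -0.1082]
 [  2.576   -4.3115]
 [  7.2336   2.7538]
 [ -1.7554   5.1607]
 [ -7.3226  -1.4953]
 [  0.0943   0.0313]]
0.0225 eyes top [ 0.511  -0.1823  0.0225  0.5046 -0.1962  0.0225] side [ 0.5108 -0.1846  0.0225  0.5046 -0.1978  0.0225]
0.025 eyes top [ 0.5105 -0.1817  0.025   0.5042 -0.1955  0.025 ] side [ 0.5105 -0.1859  0.025   0.5044 -0.1991  0.025 ]
```

Run:
```python
from h import *
np.set_printoptions(precision=4,suppress=True)
T=unc([(131,154),(445,88),(512,397),(193,463),(311,247)],205,185,9)
S=unc([(473,114),(612,355),(266,449),(143,208),(374,163)],240,170,9)
def L(e):
    a=e[0]; return np.array([[a,a,.028],[a,-a,.028],[-a,-a,.028],[-a,a,.028],[0,0,e[1]]])
for o in ([("top",L,T)],[("side",L,S)],[("top",L,T),("side",L,S)]):
    x,r=fitpose(o,[.58,.215,.2],[.048,.08]); print("fix",x,np.abs(r).max()); 
print(r)
# pliers plates (half turn sym). local y = across. corners of plates: x +-.012,y +-.031 outside, z top .108, bottom .056
a,b=.012,.031
Sp=unc([(252,226),(343,222),(332,368),(248,372),(212,68),(298,62)],265,225,8)
Ls=[[-a,-b,.108],[a,-b,.108],[a,-b,.056],[-a,-b,.056],[-a,b,.108],[a,b,.108]]
Tp=unc([(197,298),(392,292)],285,170,9) # far edge of top, approx mid thickness
Lt=[[a,b-.002,.108],[a,-b+.002,.108]]
for o in ([("top",Lt,Tp)],[("side",Ls,Sp)],[("top",Lt,Tp),("side",Ls,Sp)]):
    x,r=fitpose(o,[.57,.0,.0]); print("pl",x); print(r)
# stand base corners top view z~? 
print(ray("top",unc([(115,302),(432,298),(115,518)],285,170,9),.01))
# ring fit from outline circle-ish: nest square
```

```text
fix [0.5841 0.2189 0.1965 0.0499 0.0656] 0.11876863846671881
fix [0.5828 0.2202 0.2013 0.0502 0.0703] 0.7813140612897485
fix [0.5832 0.2193 0.1984 0.05   0.0709] 1.0974334350743788
[[-0.17    0.3564]
 [-0.0775  0.2717]
 [-0.104   0.1828]
 [-0.1922  0.461 ]
 [-0.2498 -0.1339]
 [ 0.3761  1.0974]
 [ 0.3922 -0.1653]
 [ 0.0538  0.0255]
 [ 0.1136  0.1868]
 [ 0.1483  0.0567]]
pl [0.5848 0.0109 0.0158]
[[-0.1961  0.0094]
 [ 0.1968 -0.0115]]
pl [ 0.5838  0.0073 -0.0192]
[[-0.2938  2.2103]
 [ 0.1862  1.3306]
 [ 0.5566 -0.7684]
 [-0.343   0.0949]
 [-0.339  -0.6853]
 [ 0.2738 -1.2005]]
pl [ 0.5841  0.0089 -0.0092]
[[ 0.6673 -0.0315]
 [ 1.0819  0.4837]
 [-0.1434  1.6186]
 [ 0.3002  0.6511]
 [ 0.6679 -1.4407]
 [-0.1974 -0.4903]
 [-0.4837 -1.1943]
 [ 0.0969 -1.7902]]
[[ 0.6199  0.0582  0.01  ]
 [ 0.6196 -0.0417  0.01  ]
 [ 0.5508  0.0601  0.01  ]]
```

Call:
arm_command([
  [[0, 0, 0, 0.0877], [0, 0, 0, 0.0877], [0, 0, 0, 0.0877], [1.3, -1.6, 0.2, 0], [2.6, -3.17, 0.3, 0], [2.6, -3.17, 0.3, 0], [2.6, -3.17, 0.3, 0], [2.6, -3.17, 0.3, 0], [2.6, -3.17, 0.3, 0], [2.6, -3.17, 0.3, 0], [2.6, -3.17, 0.3, 0], [2.6, -3.17, 0.3, 0]],
], hand=8.54, newtons=60)

```text
time_s: 2.3
tcp_pos: [0.3649, -0.2599, 0.2165]
orientation: [0.0, 1.0, -0.0, 0.0]
ft_force: [0.5, -0.4, 0.0]
finger_gap: 0.0854
```

Call:
arm_command([
  [[2.6, -3.17, 0.3, 0], [2.6, -3.17, 0.3, 0], [2.6, -3.17, 0.3, 0], [2.6, -3.17, 0.3, 0], [2.6, -3.17, 0.3, 0], [2.6, -3.17, 0.3, 0], [2.6, -3.17, 0.3, 0], [2.6, -3.17, 0.3, 0], [1.3, -1.6, 0.2, 0], [0, 0, 0, 0], [0, 0, 0, 0]],
])

```text
time_s: 3.22
tcp_pos: [0.5852, 0.0091, 0.1897]
orientation: [0.0, 1.0, 0.001, -0.001]
ft_force: [-0.5, -0.9, 0.8]
finger_gap: 0.0851
```

Run:
```python
from h import *
for n in("side","top"):
    im=ctrl.capture(n)[:,:,::-1]; cv2.imwrite(f"pics/{n}1.png",im)
s=cv2.imread("pics/side1.png")
crop(s,220,180,140,110,5.5,"pics/s1c.png")
t=cv2.imread("pics/top1.png");crop(t,270,160,100,80,7,"pics/t1c.png")
```

```text
(no output)
```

View pics/s1c.png

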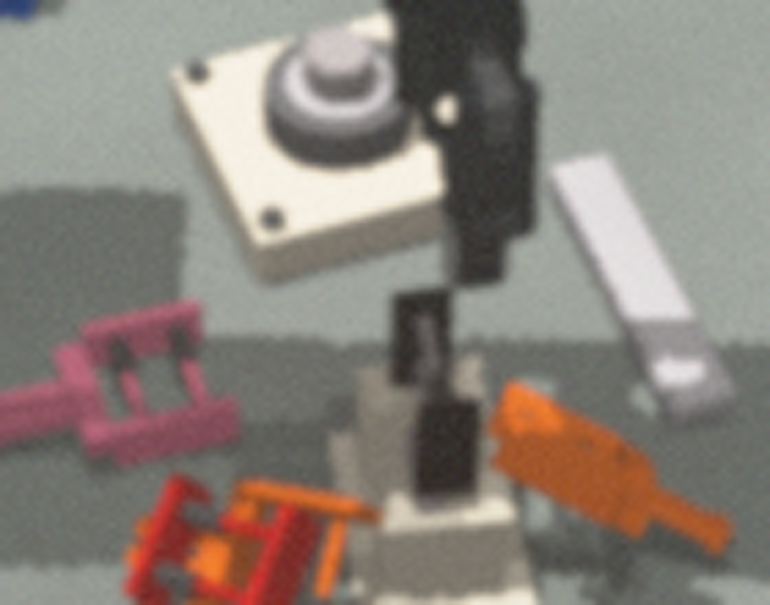

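View pics/t1c.png

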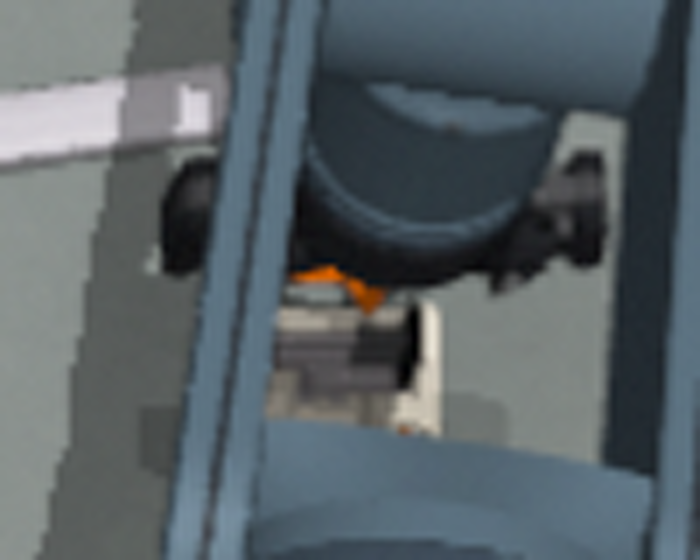

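Call:
arm_command([
  [[0, 0, 2.0, 0], [0, 0, 2.5, 0], [0, 0, 2.5, 0], [0, 0, 2.0, 0], [0, 0, 1.0, 0], [0, 0, 1.0, 0], [0, 0, 0, 0]],
])

```text
time_s: 3.9
tcp_pos: [0.584, 0.0072, 0.079]
orientation: [-0.0, 1.0, -0.001, -0.001]
ft_force: [-0.2, -0.3, -0.1]
finger_gap: 0.0855
```

Run:
```python
from h import *
s=ctrl.capture("side")[:,:,::-1]
crop(s,240,190,110,90,7,"pics/s2c.png"); print(ctrl.get_obs()["tcp_pos"])
```

```text
[0.58477102 0.00727624 0.08021849]
```

View pics/s2c.png

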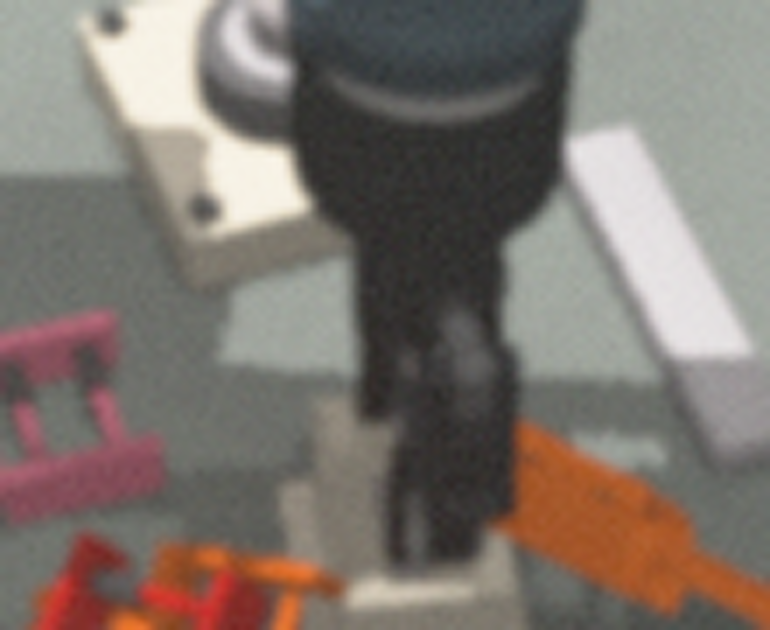

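Call:
arm_command([
  [[0, 0, 0, 0], [0, 0, 0, 0], [0, 0, 0, 0], [0, 0, 0, 0], [0, 0, 0, 0], [0, 0, 0, 0]],
], hand=6.0, newtons=40)

```text
time_s: 4.45
tcp_pos: [0.5862, 0.008, 0.0821]
orientation: [0.0, 1.0, -0.0, 0.002]
ft_force: [-0.5, 0.5, 6.1]
finger_gap: 0.0602
```

Run:
```python
from h import *
np.set_printoptions(precision=4,suppress=True)
P=ray("top",unc([(193,102),(515,208),(95,450),(415,557)],365,205,12),.005)
print(P)
for a,b in((0,1),(2,3)):
    d=P[a]-P[b];print(np.arctan2(-d[0],d[1]))
for a,b in((0,2),(1,3)):
    d=P[a]-P[b];print(np.arctan2(d[1],d[0]))
P=ray("side",unc([(150,66),(693,145),(60,515),(632,600)],260,335,12),.005)
print(P)
for a,b in((0,1),(2,3)):
    d=P[b]-P[a];print(np.arctan2(d[1],d[0]))
for a,b in((0,2),(1,3)):
    d=P[a]-P[b];print(np.arctan2(-d[0],d[1]))
# ring centre: circle outer extents
print(ray("top",unc([(320,318)],365,205,12),.0225),ray("side",unc([(383,288)],260,335,12),.0225))
```

```text
[[ 0.5883 -0.1783  0.005 ]
 [ 0.5613 -0.254   0.005 ]
 [ 0.5054 -0.1499  0.005 ]
 [ 0.4786 -0.224   0.005 ]]
-0.34269891288648413
-0.34692575411862764
-0.3306167392426528
-0.34748977046039864
[[ 0.5027 -0.1462  0.005 ]
 [ 0.5875 -0.1754  0.005 ]
 [ 0.4766 -0.223   0.005 ]
 [ 0.5614 -0.2517  0.005 ]]
-0.33184101899129353
-0.32595603242735993
-0.3280964590858273
-0.32974501160929204
[[ 0.5325 -0.2008  0.0225]] [[ 0.5313 -0.2014  0.0225]]
```

Call:
arm_command([
  [[0, 0, -0.5, 0], [0, 0, -1.5, 0], [0, 0, -2.0, 0], [0, 0, -2.0, 0], [0, 0, -2.0, 0], [0, 0, -2.0, 0], [0, 0, -1.0, 0], [0, 0, 0, 0]],
])

```text
time_s: 5.12
tcp_pos: [0.5864, 0.0078, 0.193]
orientation: [0.0, 1.0, -0.0, 0.002]
ft_force: [-0.3, -0.0, -2.4]
finger_gap: 0.0602
```

Run:
```python
from h import *
s=ctrl.capture("side")[:,:,::-1]
crop(s,240,160,110,120,5,"pics/s3c.png"); o=ctrl.get_obs();print(o["tcp_pos"],o["ft_force"],o["finger_gap"],o["orientation"])
```

```text
[0.58554881 0.00789227 0.19118367] [ 0.21331938  0.33363463 -3.28647537] 0.06017160665806102 [ 2.30046912e-04  9.99999365e-01 -1.03279854e-04  1.09853575e-03]
```

View pics/s3c.png

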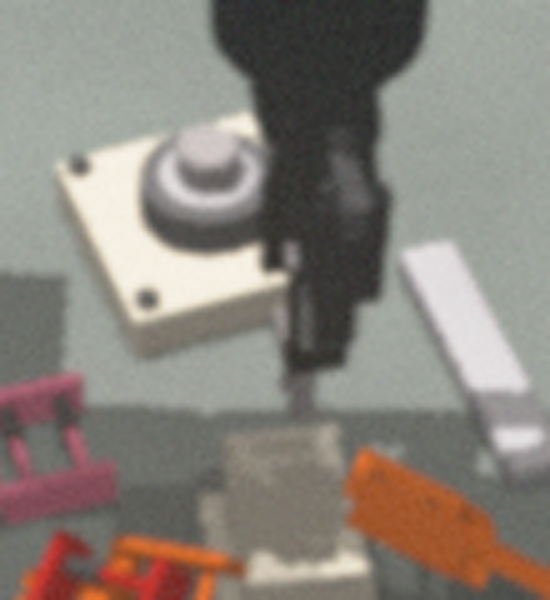

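Call:
arm_command([
  [[-0.7, 1.8, 0, 0], [-1.3, 3.3, 0, 0], [-1.3, 3.3, 0, 0], [-1.3, 3.3, 0.5, 0], [-1.3, 3.3, 1.0, 0], [-1.2, 3.0, 1.5, 0], [-0.7, 1.8, 1.5, 0], [0, 0, 1.0, 0.1075], [0, 0, 1.0, 0.1075], [0, 0, 0.5, 0.1075], [0, 0, 0, 0.1075], [0, 0, 0, 0]],
])

```text
time_s: 6.17
tcp_pos: [0.5055, -0.1893, 0.118]
orientation: [-0.001, 0.977, -0.215, -0.002]
ft_force: [-0.2, -1.2, -1.9]
finger_gap: 0.0601
```

Run:
```python
from h import *
s=ctrl.capture("side")[:,:,::-1];cv2.imwrite("pics/side4.png",s)
t=ctrl.capture("top")[:,:,::-1];cv2.imwrite("pics/top4.png",t)
crop(s,230,270,130,120,5,"pics/s4c.png");crop(t,340,180,100,80,7,"pics/t4c.png"); o=ctrl.get_obs();print(o["tcp_pos"],o["ft_force"],o["finger_gap"],o["orientation"])
```

```text
[ 0.50629413 -0.18962717  0.11908923] [ 0.01199004 -0.67083161 -3.03358352] 0.060531843152836204 [-3.69109596e-04  9.77304035e-01 -2.11838358e-01 -1.09433118e-03]
```

View pics/s4c.png

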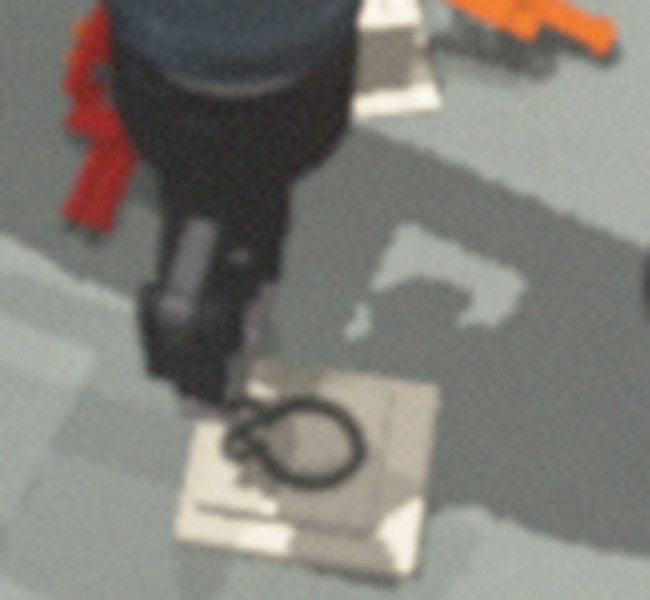

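View pics/t4c.png

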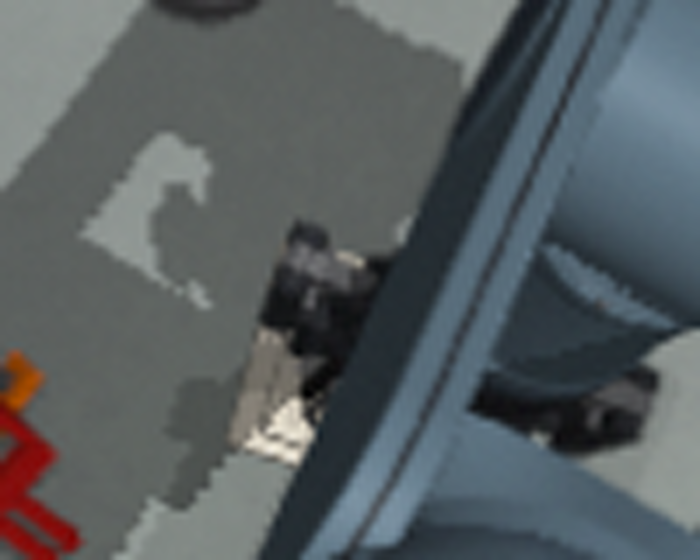

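Run:
```python
from h import *
s=cv2.imread("pics/side4.png")
s2=cv2.convertScaleAbs(s,alpha=1.6,beta=10)
crop(s2,250,325,62,50,12,"pics/s4d.png")
c=np.array([.5063,-.1893]);a=-.43
for d in (.007,-.007):
  for z in (.041,.0455):
    p=np.r_[c+d*np.array([-np.sin(a),np.cos(a)]),z]; print(proj("side",p), ((proj("side",p)-[250,325]+.5)*12-.5))
```

```text
[[278.21606912 346.8471917 ]] [[344.09282942 267.66630041]]
[[278.20472702 345.65702025]] [[343.95672425 253.38424297]]
[[276.2150221  353.30631579]] [[320.08026516 345.17578943]]
[[276.19573786 352.13197416]] [[319.84885435 331.08368987]]
```

View pics/s4d.png

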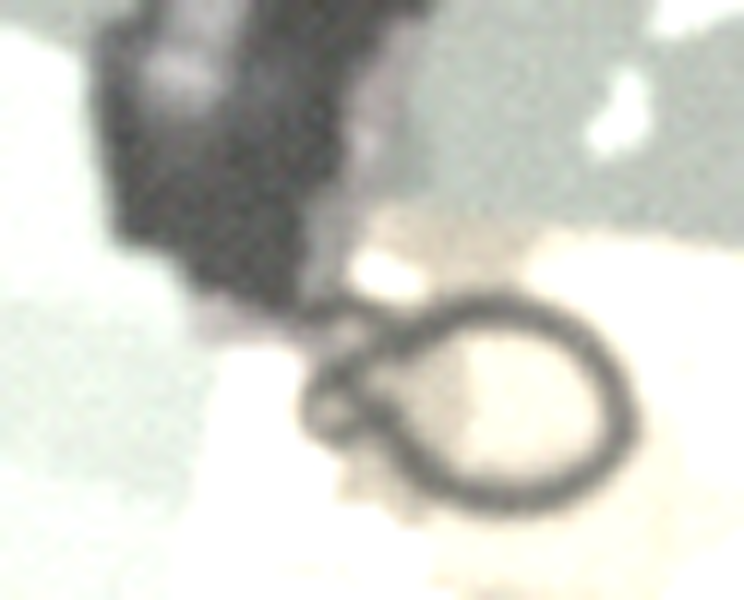

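Call:
arm_command([
  [[-2.0, 0.75, 0, 0], [-2.0, 0.75, 0, 0], [0, 0, 0.5, -0.116], [0, 0, 0.5, -0.116], [0, 0, 0, -0.116], [0, 0, 0, -0.116], [0, 0, 0, -0.116], [0, 0, 0, -0.116], [0, 0, 0, -0.116], [0, 0, 0, -0.116], [0, 0, 0, 0], [0, 0, 0, 0]],
])

```text
time_s: 7.27
tcp_pos: [0.4643, -0.1868, 0.1102]
orientation: [-0.0, 0.969, 0.246, -0.0]
ft_force: [0.1, 0.6, -2.9]
finger_gap: 0.0597
```

Run:
```python
from h import *
np.set_printoptions(precision=4,suppress=True)
ss=[]
for i in range(2):
    ss.append(ctrl.capture("side")[:,:,::-1].astype(float)); o=ctrl.get_obs();print(o["tcp_pos"],o["orientation"])
s=np.mean(ss,0).astype(np.uint8);cv2.imwrite("pics/side5.png",s)
s2=cv2.convertScaleAbs(s,alpha=1.4,beta=10)
crop(s2,225,310,66,50,12,"pics/s5d.png")
```

```text
[ 0.4644 -0.1869  0.1102] [-0.      0.9694  0.2453 -0.    ]
[ 0.4644 -0.1869  0.1103] [-0.      0.9694  0.2454 -0.    ]
```

View pics/s5d.png

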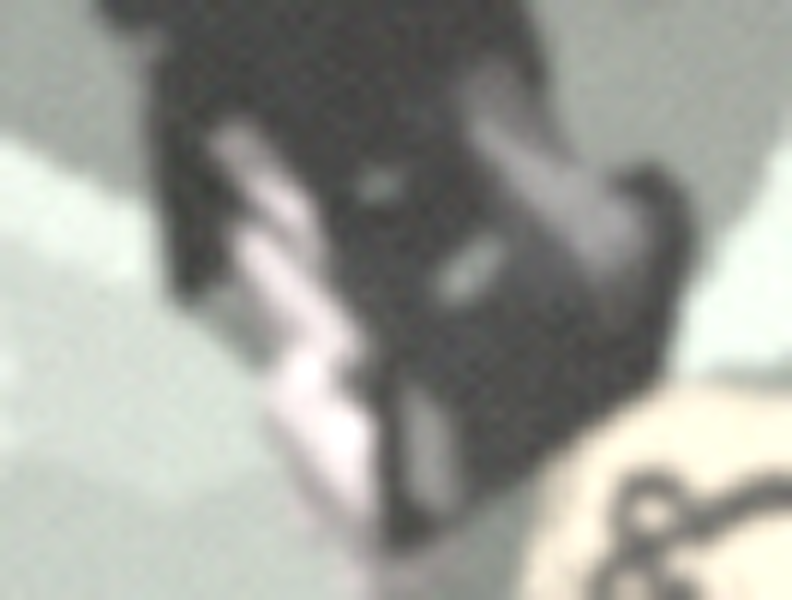

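Run:
```python
from h import *
s=cv2.imread("pics/side5.png")
s2=cv2.convertScaleAbs(s,alpha=1.4,beta=0)
crop(s2,235,335,50,40,16,"pics/s5e.png")
c=np.array([.4645,-.1868]);a=.497
for d in (.007,-.007):
  for z in (.034,.0385,.05):
    p=np.r_[c+d*np.array([-np.sin(a),np.cos(a)]),z]; print(d,z, ((proj("side",p)-[235,335]+.5)*16-.5))
```

```text
0.007 0.034 [[290.59810628 267.5957351 ]]
0.007 0.0385 [[288.82341554 248.90660914]]
0.007 0.05 [[284.22763519 200.45346848]]
-0.007 0.034 [[361.26341144 352.58310274]]
-0.007 0.0385 [[359.75006755 334.10124264]]
-0.007 0.05 [[355.83015169 286.17723308]]
```

View pics/s5e.png

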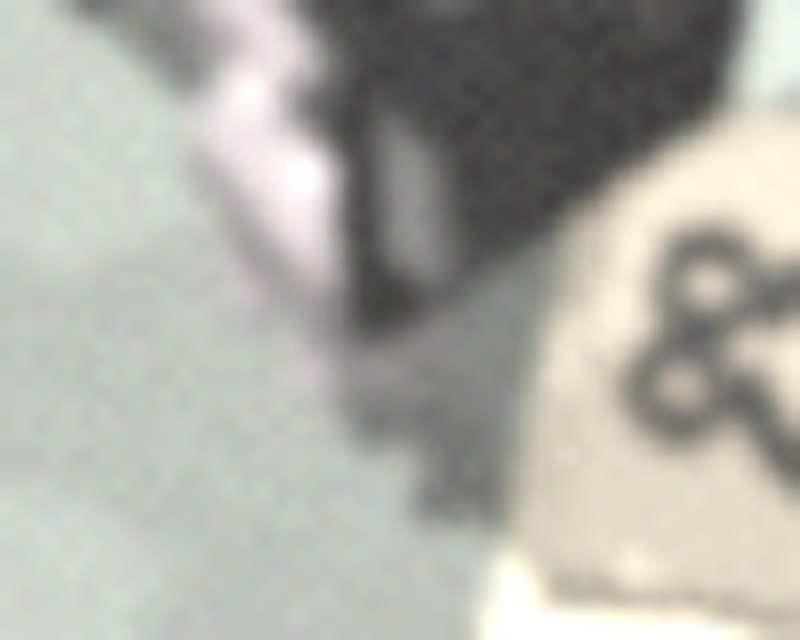

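Run:
```python
from h import *
f=[ctrl.capture("side")[:,:,::-1].astype(float) for _ in range(8)]
s=np.mean(f,0);np.save("pics/s5.npy",s)
c=s[345:372,243:272]; c=np.clip((c-60)*1.6,0,255).astype(np.uint8)
cv2.imwrite("pics/s5f.png",cv2.resize(c,None,fx=22,fy=22,interpolation=cv2.INTER_CUBIC))
a=.497
for d in (.007,-.007):
  for z in (.034,.0385):
    p=np.r_[np.array([.4645,-.1868])+d*np.array([-np.sin(a),np.cos(a)]),z]; print(d,z, ((proj("side",p)-[243,345]+.5)*22-.5))
```

```text
0.007 0.034 [[223.75989614 148.13163576]]
0.007 0.0385 [[221.31969636 122.43408757]]
-0.007 0.034 [[320.92469072 264.98926627]]
-0.007 0.0385 [[318.84384288 239.57670863]]
```

View pics/s5f.png

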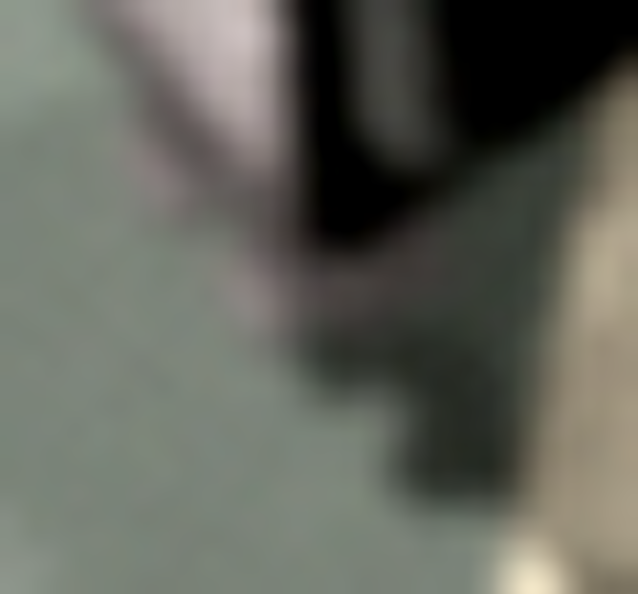

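```bash
cat >> h.py <<'E'
def drawpl(img,c,a,ztip,sp,x0,y0,f,cam_="side"):
    M=rz(a)
    def pr(L): 
        P=np.array(L)@M.T+np.array([c[0],c[1],ztip]); return ((proj(cam_,P)-[x0,y0]+.5)*f-.5).astype(int)
    for s in(1,-1):
        yc=s*sp/2
        for z in(.0045,.0145):
            cv2.polylines(img,[pr([[u,yc+v,z] for u,v in((-.006,-.004),(.006,-.004),(.006,.004),(-.006,.004))])],True,(0,255,255),1)
        th=np.linspace(0,2*np.pi,20)
        for r,z in((.0023,.0045),(.0023,.0015),(.0013,0)):
            cv2.polylines(img,[pr([[r*np.cos(t),yc+r*np.sin(t),z] for t in th])],True,(0,0,255),1)
        # plate
        yo=s*(.031-(sp-.012)/2)
        cv2.polylines(img,[pr([[-.012,yo,.052],[.012,yo,.052],[.012,yo,.104],[-.012,yo,.104]])],True,(255,0,0),1)
    return img
E
python3 - <<'E'
from h import *
s=np.load("pics/s5.npy")
x0,y0,w,h,f=230,318,52,56,11
c=s[y0:y0+h,x0:x0+w]; c=np.clip((c-40)*1.4,0,255).astype(np.uint8)
c=cv2.resize(c,None,fx=f,fy=f,interpolation=cv2.INTER_CUBIC)
drawpl(c,(.4645,-.1868),.496,.034,.014,x0,y0,f)
cv2.imwrite("pics/s5g.png",c)
E
```

```text
(no output)
```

View pics/s5g.png

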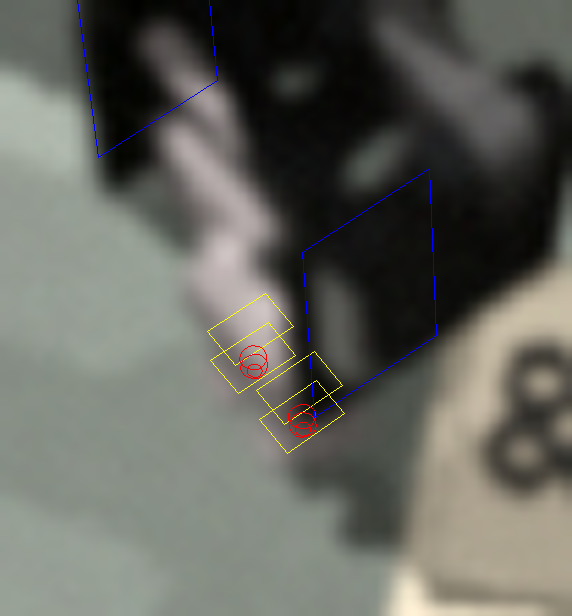

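Call:
arm_command([
  [[0, 0, 0, 0.116], [0, 0, 0, 0.116], [0, 0, 0, 0.116], [0, 0, 0, 0.116], [0, 0, 0, 0.116], [0, 0, 0, 0.116], [0, 0, 0, 0.116], [0, 0, 0, 0.116], [2.0, -0.75, 0, 0], [2.07, -0.78, 0, 0], [0, 0, 0.3, 0], [0, 0, 0, 0]],
])

```text
time_s: 8.77
tcp_pos: [0.5083, -0.19, 0.1068]
orientation: [-0.0, 0.977, -0.213, -0.0]
ft_force: [-0.9, -0.3, -2.0]
finger_gap: 0.0597
```

Run:
```python
from h import *
np.set_printoptions(precision=4,suppress=True)
f=[]
for i in range(5): f.append(ctrl.capture("side")[:,:,::-1].astype(float)); 
o=ctrl.get_obs();print(o["tcp_pos"],o["orientation"],o["ft_force"])
s=np.mean(f,0);np.save("pics/s6.npy",s)
x0,y0,w,h,f=250,318,60,56,11
c=s[y0:y0+h,x0:x0+w]; c=np.clip((c-30)*1.4,0,255).astype(np.uint8)
c=cv2.resize(c,None,fx=f,fy=f,interpolation=cv2.INTER_CUBIC)
cc=c.copy()
drawpl(c,o["tcp_pos"][:2],-.432,.030,.014,x0,y0,f)
cv2.imwrite("pics/s6.png",c);cv2.imwrite("pics/s6b.png",cc)
```

```text
[ 0.507  -0.1899  0.1073] [-0.0001  0.9769 -0.2136 -0.0004] [-0.3894  0.2297 -2.629 ]
```

View pics/s6.png

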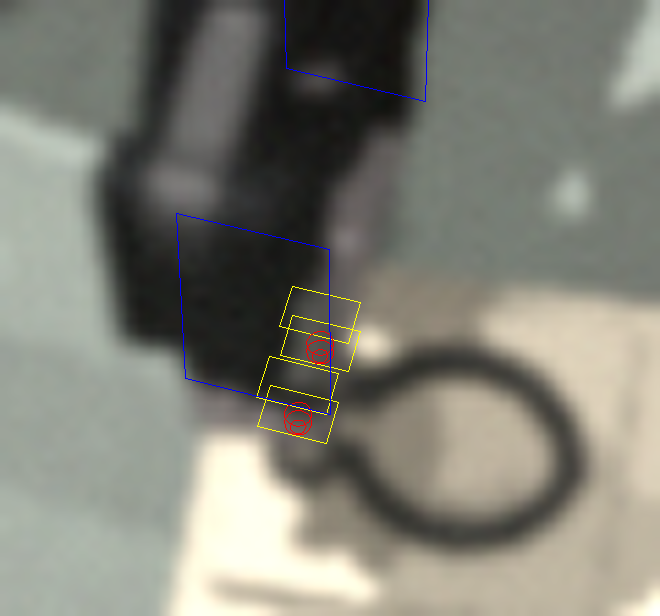

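View pics/s6b.png

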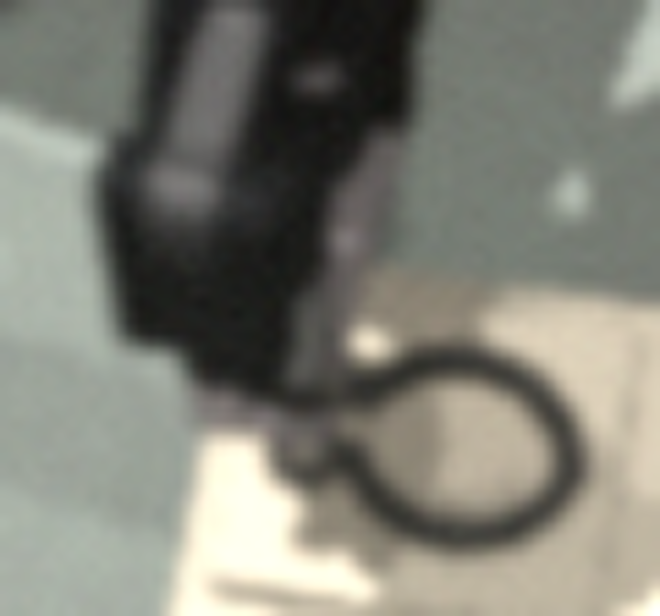

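Call:
arm_command([
  [[0.08, -0.03, 0.2, 0], [0, 0, 0.2, 0], [0, 0, 0, 0], [0, 0, 0, 0]],
])

```text
time_s: 9.35
tcp_pos: [0.5084, -0.19, 0.1032]
orientation: [-0.0, 0.977, -0.214, -0.0]
ft_force: [0.6, 0.2, -2.8]
finger_gap: 0.06
```

Call:
arm_command([
  [[0, 0, 0.1, 0], [0, 0, 0.1, 0], [0, 0, 0, 0], [0, 0, 0, 0]],
])

```text
time_s: 9.68
tcp_pos: [0.5086, -0.1901, 0.1012]
orientation: [-0.0, 0.977, -0.213, -0.0]
ft_force: [0.0, -0.3, -2.8]
finger_gap: 0.0603
```

Call:
arm_command([
  [[0, 0, 0.1, 0], [0, 0, 0.1, 0], [0, 0, 0, 0], [0, 0, 0, 0]],
])

```text
time_s: 10.02
tcp_pos: [0.5089, -0.1902, 0.0996]
orientation: [0.0, 0.977, -0.214, 0.0]
ft_force: [-0.2, 0.2, -0.3]
finger_gap: 0.0601
```

Call:
arm_command([
  [[0, 0, 0.1, 0], [0, 0, 0, 0], [0, 0, 0, 0]],
])

```text
time_s: 10.27
tcp_pos: [0.5094, -0.1905, 0.0993]
orientation: [0.0, 0.977, -0.213, 0.001]
ft_force: [-0.4, 0.6, 5.5]
finger_gap: 0.06
```

Run:
```python
from h import *
np.set_printoptions(precision=4,suppress=True)
f=[]
for i in range(4): f.append(ctrl.capture("side")[:,:,::-1].astype(float)); o=ctrl.get_obs();print(o["tcp_pos"],o["ft_force"],o["ft_torque"])
s=np.mean(f,0)
x0,y0,w,h,f=255,325,55,45,14
c=s[y0:y0+h,x0:x0+w]; c=np.clip((c-30)*1.4,0,255).astype(np.uint8)
c=cv2.resize(c,None,fx=f,fy=f,interpolation=cv2.INTER_CUBIC)
cv2.imwrite("pics/s7.png",c)
```

```text
[ 0.5094 -0.1905  0.0993] [0.149  0.4874 6.2787] [ 0.0842  0.0187 -0.0188]
[ 0.5094 -0.1905  0.0993] [0.1411 0.7279 5.6645] [ 0.1511 -0.022   0.049 ]
[ 0.5094 -0.1905  0.0993] [-0.2749  0.6765  5.5746] [ 0.1421 -0.0014 -0.0236]
[ 0.5094 -0.1905  0.0993] [-0.5243  0.3263  5.1241] [ 0.1478 -0.0303  0.0063]
```

View pics/s7.png

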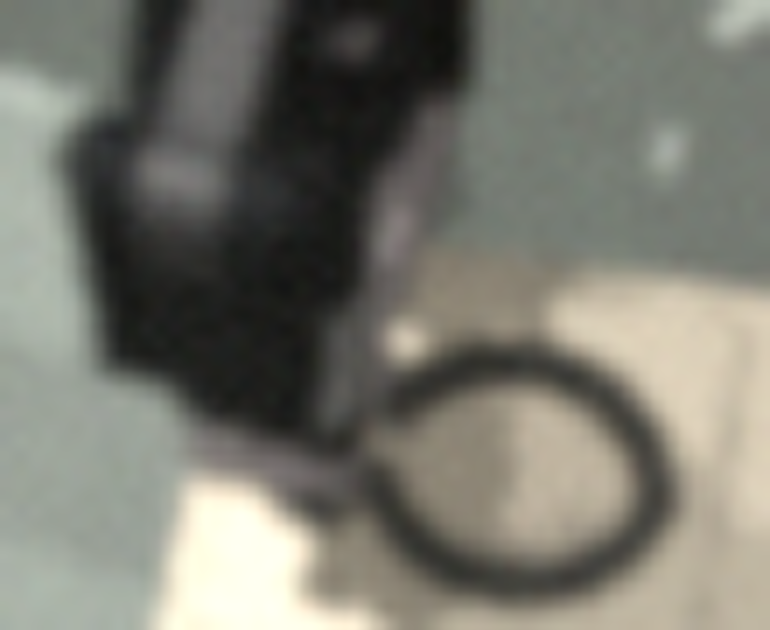

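Call:
arm_command([
  [[0, 0, -0.1, 0], [0, 0, -0.05, 0], [0, 0, 0, 0]],
], hand=5.6)

```text
time_s: 10.72
tcp_pos: [0.509, -0.1904, 0.1001]
orientation: [0.0, 0.977, -0.214, 0.001]
ft_force: [0.9, 0.1, 2.8]
finger_gap: 0.0562
```

Call:
arm_command([
  [[0, 0, -0.04, 0], [0, 0, -0.03, 0], [0, 0, 0, 0]],
], hand=5.2)

```text
time_s: 10.97
tcp_pos: [0.5091, -0.1903, 0.1009]
orientation: [0.0, 0.977, -0.214, 0.001]
ft_force: [1.1, 0.5, 5.1]
finger_gap: 0.0529
```

Check that the ring actually opens.

Call:
arm_command([
  [[0, 0, -0.05, 0], [0, 0, -0.05, 0], [0, 0, 0, 0]],
], hand=4.8)

```text
time_s: 11.22
tcp_pos: [0.5089, -0.1902, 0.1016]
orientation: [0.0, 0.977, -0.214, 0.0]
ft_force: [0.7, 0.7, 3.9]
finger_gap: 0.0481
```

```bash
cat >> h.py <<'E'
def shot(name,x0,y0,w,h,f,n=3,lo=30,g=1.4):
    fr=[ctrl.capture("side")[:,:,::-1].astype(float) for _ in range(n)];s=np.mean(fr,0)
    c=np.clip((s[y0:y0+h,x0:x0+w]-lo)*g,0,255).astype(np.uint8)
    cv2.imwrite(name,cv2.resize(c,None,fx=f,fy=f,interpolation=cv2.INTER_CUBIC))
    o=ctrl.get_obs();print(o["time_s"],o["tcp_pos"].round(4),o["ft_force"].round(1),o["ft_torque"].round(3),round(o["finger_gap"],4),o["orientation"].round(4))
    return s
E
python3 -c "
from h import *
shot('pics/s8.png',255,325,55,45,14)"
```

```text
11.3667 [ 0.5089 -0.1902  0.1016] [ 2.2 -0.2  3.8] [ 0.017 -0.397  0.032] 0.0479 [ 0.000e+00  9.769e-01 -2.135e-01  3.000e-04]
```

View pics/s8.png

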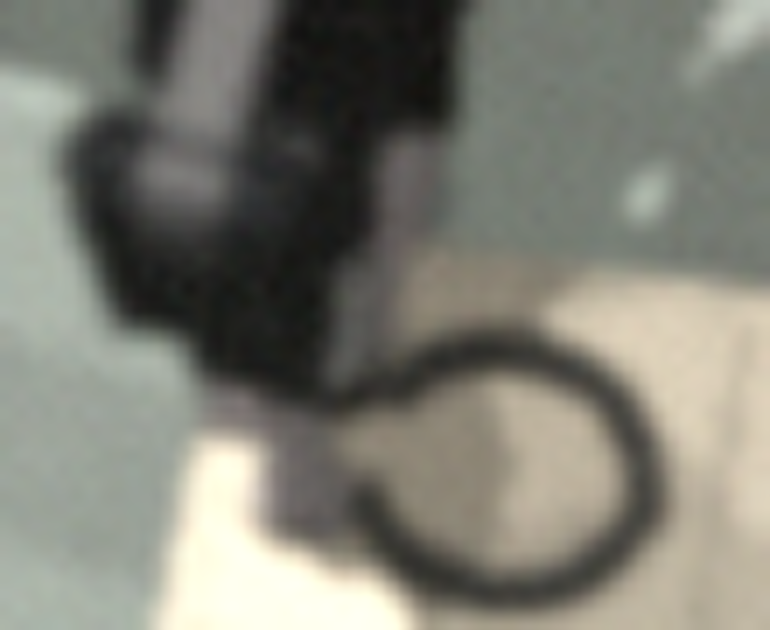

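Call:
arm_command([
  [[0, 0, -0.05, 0], [0, 0, -0.04, 0], [0, 0, 0, 0]],
], hand=4.4)

```text
time_s: 11.62
tcp_pos: [0.5086, -0.1901, 0.1022]
orientation: [0.0, 0.977, -0.213, -0.0]
ft_force: [2.0, 0.1, 2.3]
finger_gap: 0.0441
```

Call:
arm_command([
  [[0, 0, -0.04, 0], [0, 0, -0.03, 0], [0, 0, 0, 0], [0, 0, 0, 0]],
], hand=4.1)

```text
time_s: 11.95
tcp_pos: [0.5082, -0.1899, 0.1027]
orientation: [-0.0, 0.977, -0.213, -0.001]
ft_force: [1.1, -0.9, 0.5]
finger_gap: 0.0415
```

```bash
python3 -c "
from h import *
shot('pics/s9.png',255,325,55,45,14)"
```

```text
12.1 [ 0.5082 -0.1899  0.1027] [ 1.2  0.6 -1.7] [-0.042 -0.223 -0.042] 0.0412 [-1.000e-04  9.769e-01 -2.135e-01 -5.000e-04]
```

View pics/s9.png

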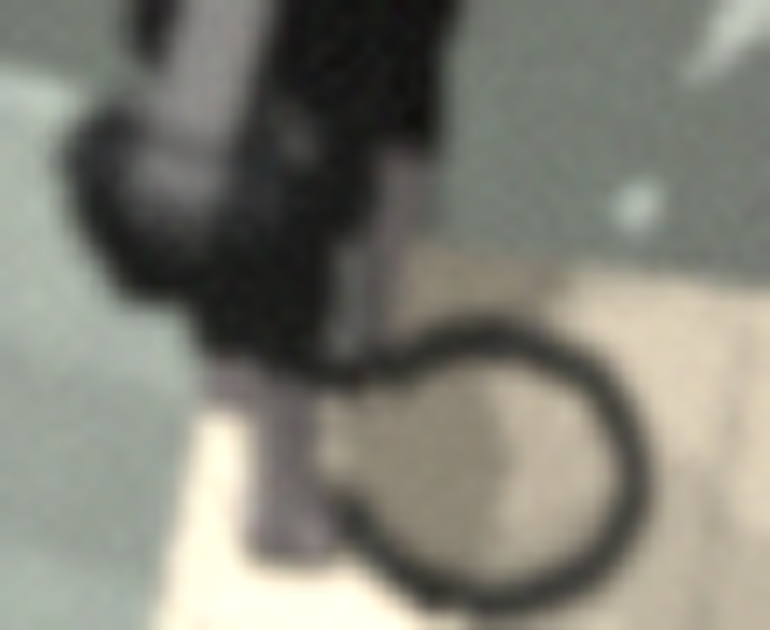

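Call:
arm_command([
  [[0, 0, 0.05, 0], [0, 0, 0.04, 0], [0, 0, 0, 0]],
])

```text
time_s: 12.35
tcp_pos: [0.5083, -0.19, 0.1026]
orientation: [-0.0, 0.977, -0.213, -0.0]
ft_force: [-0.4, 0.4, 5.0]
finger_gap: 0.041
```

Call:
arm_command([
  [[0, 0, -0.1, 0], [0, 0, -0.2, 0], [0, 0, -0.3, 0], [0, 0, -0.5, 0], [0, 0, -0.8, 0], [0, 0, -1.0, 0], [0, 0, -1.0, 0], [0, 0, -0.6, 0], [0, 0, 0, 0]],
])

```text
time_s: 13.1
tcp_pos: [0.5098, -0.1908, 0.1496]
orientation: [0.001, 0.977, -0.213, 0.002]
ft_force: [0.0, 0.1, -3.3]
finger_gap: 0.0413
```

```bash
python3 -c "
from h import *
s=shot('pics/s10.png',240,290,75,70,9);np.save('pics/s10.npy',s)"
```

```text
13.25 [ 0.5085 -0.19    0.1472] [ 0.1 -0.  -2.3] [-0.024  0.056  0.005] 0.0409 [-0.      0.977  -0.2135 -0.    ]
```

View pics/s10.png

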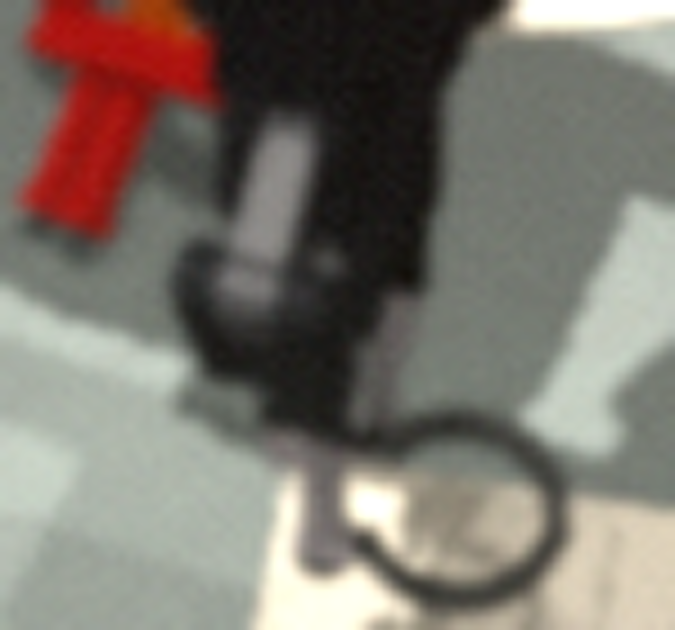

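Call:
arm_command([
  [[0, 0, -1.0, 0], [0, 0, -1.5, 0.05], [0, 0, -1.5, 0.1], [0, 0, -1.0, 0.1], [0, 0, 0, 0.1], [0, 0, 0, 0.08], [0, 0, 0, 0.04], [-0.5, -0.5, 0, 0], [-1.0, -1.1, 0, 0], [-1.5, -1.6, 0, 0], [-2.0, -2.1, 0, 0], [-2.0, -2.1, 0, 0]],
])

```text
time_s: 14.25
tcp_pos: [0.5229, -0.0882, 0.1972]
orientation: [-0.0, 0.9, -0.435, -0.0]
ft_force: [-0.0, 0.5, -3.2]
finger_gap: 0.0413
```

Call:
arm_command([
  [[-2.0, -2.1, 0, 0], [-2.0, -2.1, 0, 0], [-2.0, -2.1, 0, 0], [-2.0, -2.1, 0, 0], [-2.0, -2.1, 0, 0], [-2.0, -2.1, 0, 0], [-2.0, -2.1, 0, 0], [-2.0, -2.1, 0, 0], [-2.0, -2.1, 0, 0], [-2.0, -2.1, 0, 0], [-1.5, -1.6, 0, 0], [-1.0, -1.1, 0, 0]],
])

```text
time_s: 15.25
tcp_pos: [0.5684, 0.2372, 0.1971]
orientation: [-0.0, 0.901, -0.434, -0.001]
ft_force: [-0.3, -0.4, -2.1]
finger_gap: 0.0414
```

Call:
arm_command([
  [[-0.3, -0.2, 0.5, 0], [0, 0, 1.0, 0], [0, 0, 0.5, 0], [0, 0, 0, 0], [0, 0, 0, 0]],
])

```text
time_s: 15.67
tcp_pos: [0.5682, 0.2365, 0.1763]
orientation: [0.001, 0.9, -0.436, -0.001]
ft_force: [0.9, -0.1, -2.8]
finger_gap: 0.041
```

```bash
python3 -c "
from h import *
s=shot('pics/s11.png',235,150,90,80,8,n=4);np.save('pics/s11.npy',s)
t=ctrl.capture('top')[:,:,::-1];crop(t,200,170,80,80,8,'pics/t11.png')"
```

```text
15.8667 [0.5691 0.2372 0.1777] [-0.7 -0.8 -3.2] [ 0.025  0.016 -0.002] 0.0413 [-2.000e-04  9.002e-01 -4.355e-01  4.000e-04]
```

View pics/s11.png

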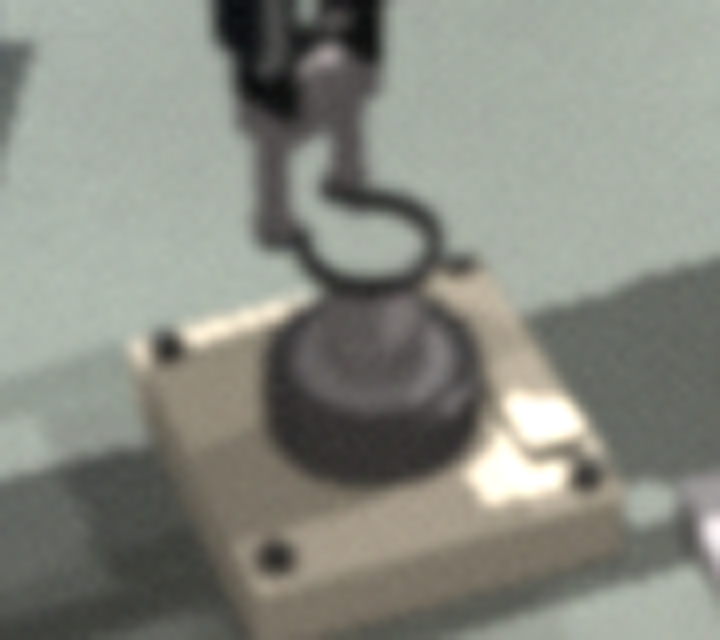

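View pics/t11.png

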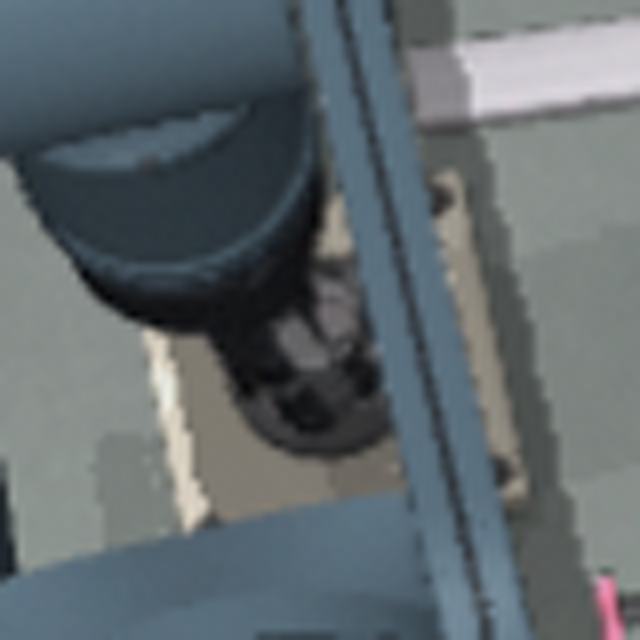

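```bash
cat >> h.py <<'E'
from scipy.ndimage import map_coordinates
def ringfit(s,z,c0,psi,r=.0195,arc=2.0,dz=0):
    g=s.mean(2)
    th=np.linspace(-arc,arc,120)+psi
    def sc(p,rr):
        P=np.c_[p[0]+rr*np.cos(th),p[1]+rr*np.sin(th),np.full_like(th,z)]
        uv=proj("side",P);return map_coordinates(g,[uv[:,1],uv[:,0]],order=1)
    best=None
    from scipy.optimize import minimize
    f=lambda p: sc(p,r).mean()-0.5*sc(p,r-.006).mean()-0.5*sc(p,r+.006).mean()
    f2=lambda p: sc(p,r).mean()-sc(p,r-.006).mean()
    o=[]
    for ff in(f,f2):
        m=min((minimize(ff,np.array(c0)+[a,b],method="Nelder-Mead",options=dict(initial_simplex=np.array(c0)+[a,b]+np.array([[0,0],[.003,0],[0,.003]]))) for a in(-.004,.004) for b in(-.004,.004)),key=lambda m:m.fun)
        o.append((m.x.round(4),round(m.fun,1)))
    return o
def holes(s,guess,rad=4):
    g=cv2.GaussianBlur(s.mean(2).astype(np.float32),(0,0),.7);out=[]
    for u,v in guess:
        x0,y0=int(round(u))-rad,int(round(v))-rad;c=g[y0:y0+2*rad+1,x0:x0+2*rad+1]
        w=np.clip(np.percentile(c,60)-c-15,0,None)
        yy,xx=np.mgrid[0:2*rad+1,0:2*rad+1]
        d=np.hypot(xx-rad,yy-rad)<=rad-.5; w=w*d
        out.append((x0+(w*xx).sum()/w.sum(),y0+(w*yy).sum()/w.sum()))
    return np.array(out)
E
python3 - <<'E'
from h import *
s=np.load("pics/s11.npy");s0=cv2.imread("pics/side0.png").astype(float)
G=unc([(473,114),(612,355),(266,449),(143,208)],240,170,9)
L=lambda e:np.array([[e[0],e[0],.028],[e[0],-e[0],.028],[-e[0],-e[0],.028],[-e[0],e[0],.028]])
L0=np.array([[.05,.05,.028],[.05,-.05,.028],[-.05,-.05,.028],[-.05,.05,.028]])
for im in(s0,s):
    h=holes(im,G,3);x,r=fitpose([("side",L0,h)],[.58,.22,.2]);print(h.round(1).tolist(),x.round(4),r.round(2).tolist())
for z in(.0965,.0975,.0985): print(z,ringfit(s,z,(.584,.219),-.9))
E
```

```text
[[292.2, 181.7], [307.8, 208.4], [269.0, 219.5], [255.2, 192.4]] [0.583  0.2211 0.2049] [[-0.1, 1.07], [-0.05, -0.24], [0.08, -0.53], [0.06, 0.08]]
[[291.2, 182.4], [308.0, 209.1], [269.0, 219.2], [255.5, 193.4]] [0.5824 0.2198 0.2144] [[0.56, 0.71], [-0.29, -0.63], [0.27, 0.29], [-0.52, -0.33]]
0.0965 [(array([0.5816, 0.2187]), np.float64(-41.9)), (array([0.581 , 0.2196]), np.float64(-49.7))]
0.0975 [(array([0.5814, 0.2176]), np.float64(-42.0)), (array([0.5808, 0.2185]), np.float64(-49.6))]
0.0985 [(array([0.5812, 0.2164]), np.float64(-42.0)), (array([0.5806, 0.2174]), np.float64(-49.5))]
```

Call:
arm_command([
  [[-0.08, -0.25, 0.4, 0], [0, 0, 0.5, 0], [0, 0, 0.4, 0], [0, 0, 0.2, 0], [0, 0, 0, 0], [0, 0, 0, 0]],
])

```text
time_s: 16.42
tcp_pos: [0.5699, 0.2401, 0.1618]
orientation: [0.0, 0.9, -0.435, -0.0]
ft_force: [0.1, 0.1, -2.1]
finger_gap: 0.0412
```

```bash
python3 -c "
from h import *
s=shot('pics/s12.png',245,155,65,55,12,n=6);np.save('pics/s12.npy',s)
for z in(.0815,.0825,.0835): print(z,ringfit(s,z,(.584,.219),-.9))
"
```

```text
16.7167 [0.5703 0.2401 0.1624] [ 0.1  0.9 -3.2] [-0.006  0.035 -0.012] 0.041 [-1.000e-04  9.004e-01 -4.351e-01  2.000e-04]
0.0815 [(array([0.5834, 0.2224]), np.float64(-32.5)), (array([0.5829, 0.2232]), np.float64(-38.5))]
0.0825 [(array([0.5832, 0.2213]), np.float64(-32.6)), (array([0.5827, 0.2221]), np.float64(-38.5))]
0.0835 [(array([0.583 , 0.2202]), np.float64(-32.6)), (array([0.5825, 0.221 ]), np.float64(-38.4))]
```

View pics/s12.png

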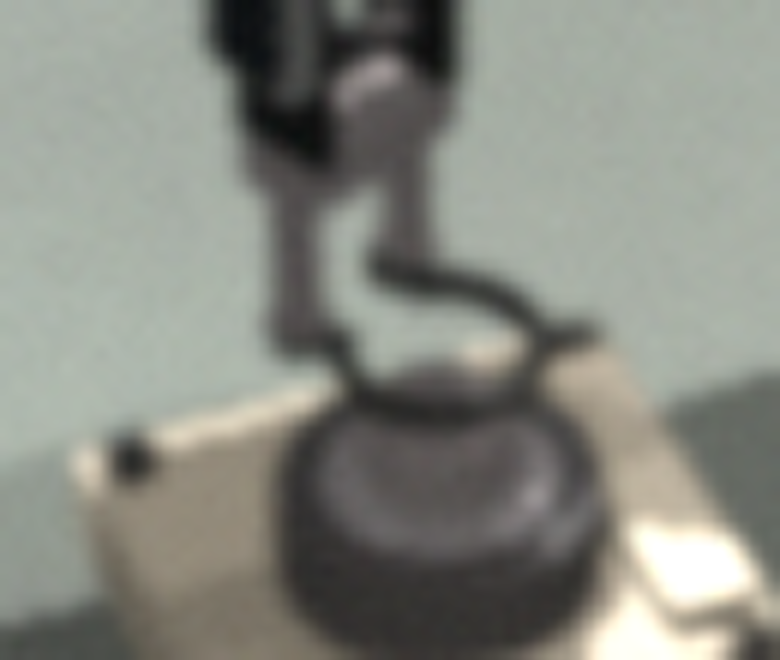

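Run:
```python
from h import *
s=cv2.imread("pics/side0.png")
x0,y0,w,h,f=245,170,70,55,11
def circ(img,c,r,z,col):
    th=np.linspace(0,2*np.pi,90);P=np.c_[c[0]+r*np.cos(th),c[1]+r*np.sin(th),np.full(90,z)]
    cv2.polylines(img,[((proj("side",P)-[x0,y0]+.5)*f-.5).astype(int)],True,col,1)
c=cv2.resize(s[y0:y0+h,x0:x0+w],None,fx=f,fy=f,interpolation=cv2.INTER_CUBIC)
for F,col in((.051,(0,0,255)),):
    A=(.5829,.2205)
    for r,z in((.0145,F+.0195),(.016,F+.0165),(.034,F),(.034,F-.02)): circ(c,A,r,z,col)
L=np.array([[.06,.06],[.06,-.06],[-.06,-.06],[-.06,.06]])@rz(.2)[:2,:2].T+A
for z in(.028,0): cv2.polylines(c,[((proj("side",np.c_[L,np.full(4,z)])-[x0,y0]+.5)*f-.5).astype(int)],True,(255,0,0),1)
cv2.imwrite("pics/ov.png",c)
```

```text
(no output)
```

View pics/ov.png

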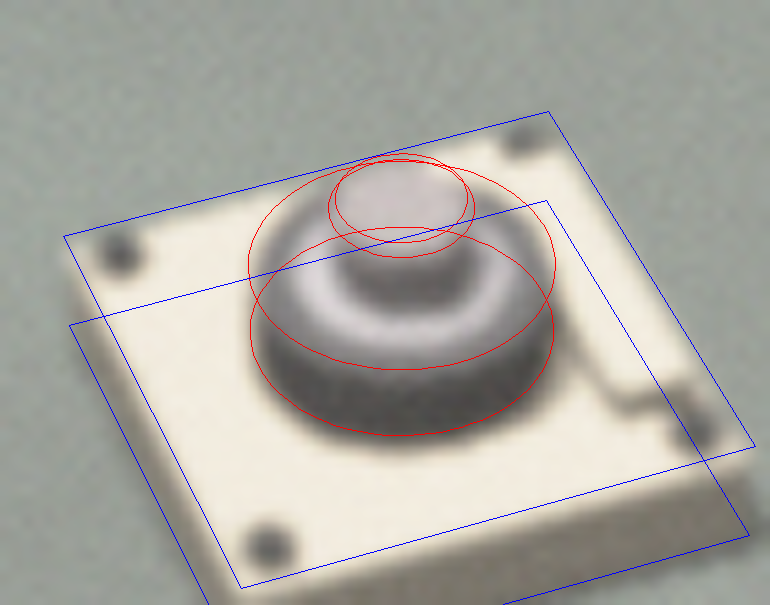

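Run:
```python
from h import *
np.set_printoptions(precision=4,suppress=True)
x0,y0,f=245,170,11
U=lambda p:unc(p,x0,y0,f)
h=U([(521,140),(694,432),(270,547),(120,257)])
L0=np.array([[.05,.05,.028],[.05,-.05,.028],[-.05,-.05,.028],[-.05,.05,.028]])
print(fitpose([("side",L0,h)],[.58,.22,.2]))
# free z of holes
La=lambda e:np.array([[e[0],e[0],.028],[e[0],-e[0],.028],[-e[0],-e[0],.028],[-e[0],e[0],.028]])
print(fitpose([("side",La,h)],[.58,.22,.2],[.05]))
# refined centroids with own iteration
s0=cv2.imread("pics/side0.png").astype(float)
s12=np.load("pics/s12.npy");s11=np.load("pics/s11.npy")
for im in(s0,s11,s12):
    g=h.copy()
    for _ in range(6): g=holes(im,g,4)
    x,r=fitpose([("side",L0,g)],[.58,.22,.2]);print(g.round(2).tolist(),x,r.round(2).tolist())
```

```text
(array([0.5827, 0.2203, 0.2058]), array([[ 0.1282,  0.7432],
       [ 0.1102, -0.3936],
       [-0.0012, -0.0195],
       [-0.244 , -0.1833]]))
(array([0.5827, 0.2203, 0.2059, 0.05  ]), array([[ 0.1353,  0.7264],
       [ 0.131 , -0.3917],
       [-0.0103, -0.0082],
       [-0.2641, -0.1923]]))
[[292.22, 181.79], [307.61, 208.09], [269.06, 219.55], [255.18, 192.15]] [0.5829 0.2218 0.2053] [[-0.18, 0.84], [0.1, -0.09], [0.02, -0.76], [0.05, 0.16]]
[[288.69, 181.95], [308.11, 209.05], [268.95, 219.23], [255.68, 193.42]] [0.5815 0.2204 0.2338] [[2.18, 0.9], [-0.56, -1.12], [0.41, 0.28], [-1.27, -0.17]]
[[289.81, 183.11], [308.12, 208.81], [269.01, 219.3], [255.69, 193.24]] [0.5819 0.2195 0.2225] [[1.57, 0.01], [-0.44, -0.44], [0.27, 0.36], [-0.93, 0.02]]
```

Run:
```python
from h import *
for P in([.5829,.2217,.0825],[.5829,.2205,.0705],[.584,.2190,.0705],[.584,.2190,.0725]): print(P,proj("side",P))
print("px/mm", proj("side",[.584,.219,.07])-proj("side",[.583,.219,.07]),proj("side",[.583,.220,.07])-proj("side",[.583,.219,.07]),proj("side",[.583,.219,.071])-proj("side",[.583,.219,.07]))
# shaft disc segmentation in side0
s=cv2.imread("pics/side0.png").astype(float); g=s.mean(2)
print(g[178:204,270:294].round(0).astype(int))
```

```text
[0.5829, 0.2217, 0.0825] [[280.96692675 183.46304748]]
[0.5829, 0.2205, 0.0705] [[281.05933126 187.53328912]]
[0.584, 0.219, 0.0705] [[281.61538615 187.89256437]]
[0.584, 0.219, 0.0725] [[281.61473162 187.27255661]]
px/mm [[ 0.41019834 -0.04736849]] [[-0.06982074 -0.27434861]] [[-0.00057597 -0.30962907]]
[[156 156 161 158 157 156 159 155 155 158 156 158 158 156 157 155 152 154
  157 154 157 158 158 155]
 [157 156 160 158 157 156 159 157 158 159 154 155 155 159 161 155 154 156
  157 158 157 158 160 156]
 [157 161 156 157 155 159 159 157 159 159 157 154 153 159 154 158 158 156
  159 156 157 154 152 151]
 [158 158 158 158 160 157 154 158 156 160 158 157 157 154 159 157 161 159
  164 160 155 146 135 139]
 [162 160 159 159 158 159 158 159 159 158 158 155 157 156 160 162 164 174
  185 181 161 130 121 130]
 [162 159 158 159 157 157 159 156 157 156 163 158 162 169 181 191 196 209
  219 218 178 139 130 144]
 [161 160 160 160 158 159 160 161 165 166 169 170 180 188 214 226 226 226
  233 227 208 180 182 194]
 [157 158 162 162 160 161 162 170 177 183 188 186 191 201 219 225 222 227
  229 230 225
[... 1132 characters left out ...]
39 169 198 214 207 186 161 137 120 111 111 112 111 109 117 135 160
  190 189 172 144 132 123]
 [130 134 145 177 200 211 210 196 179 159 146 142 146 146 153 158 169 190
  193 180 154 135 131 119]
 [122 128 135 153 174 193 203 205 204 197 186 191 187 194 191 194 193 187
  181 160 139 130 119 108]
 [108 124 129 136 148 161 178 189 201 197 200 198 197 195 197 192 174 165
  149 135 132 122 110  95]
 [ 95 107 122 123 133 139 146 153 161 168 171 172 173 171 167 157 148 137
  132 128 118 106  94  84]
 [ 86  88 100 113 118 130 129 132 136 138 139 140 137 141 140 135 131 126
  118 108 100  86  81  74]
 [ 85  82  84  89 104 107 112 118 123 119 126 128 122 122 121 117 115 110
   97  85  82  78  73  80]]
```

Call:
arm_command([
  [[0.28, 0.13, 0.2, 0], [0, 0, 0.2, 0], [0, 0, 0.2, 0], [0, 0, 0, 0], [0, 0, 0, 0]],
])

```text
time_s: 17.13
tcp_pos: [0.5707, 0.237, 0.1559]
orientation: [0.0, 0.9, -0.435, -0.0]
ft_force: [0.5, 1.0, -2.8]
finger_gap: 0.0411
```

```bash
python3 -c "
from h import *
s=shot('pics/s13.png',255,165,55,45,14,n=8);np.save('pics/s13.npy',s)
for z in(.0755,.0765): print(z,ringfit(s,z,(.584,.219),-.9))
"
```

```text
17.5333 [0.5709 0.2371 0.1563] [-0.1  0.  -3.1] [0.003 0.031 0.005] 0.0417 [-1.000e-04  9.004e-01 -4.351e-01  1.000e-04]
0.0755 [(array([0.5838, 0.2198]), np.float64(-27.8)), (array([0.583 , 0.2204]), np.float64(-32.5))]
0.0765 [(array([0.5836, 0.2187]), np.float64(-27.8)), (array([0.5828, 0.2193]), np.float64(-32.4))]
```

View pics/s13.png

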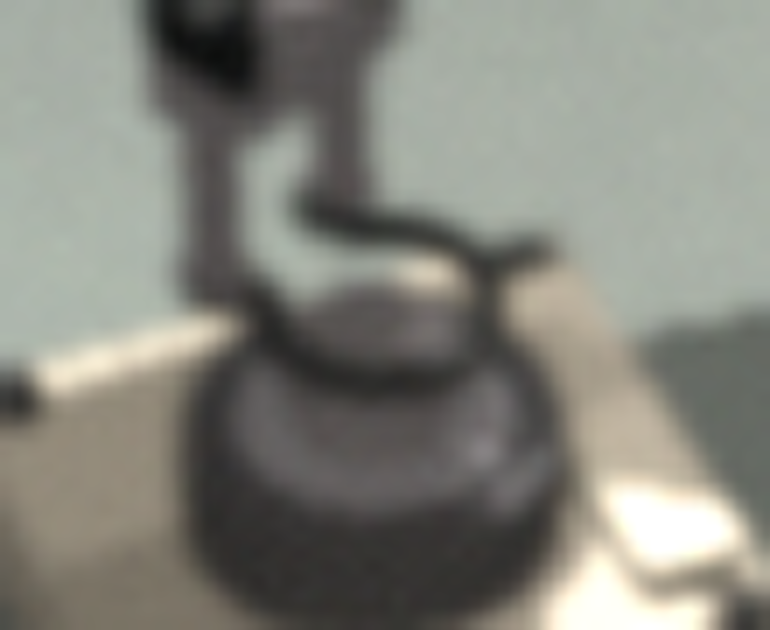

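Call:
arm_command([
  [[0, 0, 0.1, 0], [0, 0, 0.1, 0], [0, 0, 0.1, 0], [0, 0, 0, 0], [0, 0, 0, 0]],
])

```text
time_s: 17.95
tcp_pos: [0.5708, 0.237, 0.153]
orientation: [0.0, 0.9, -0.435, -0.0]
ft_force: [-0.1, -0.0, -3.7]
finger_gap: 0.0412
```

Call:
arm_command([
  [[0, 0, 0.1, 0], [0, 0, 0.1, 0], [0, 0, 0, 0]],
])

```text
time_s: 18.2
tcp_pos: [0.5707, 0.237, 0.151]
orientation: [0.0, 0.9, -0.435, -0.0]
ft_force: [0.6, -0.3, -3.3]
finger_gap: 0.0412
```

```bash
python3 -c "
from h import *
s=shot('pics/s14.png',255,165,55,45,14,n=5);np.save('pics/s14.npy',s)
"
```

```text
18.45 [0.5709 0.2371 0.1513] [ 0.3 -0.7 -3.2] [ 0.002  0.032 -0.02 ] 0.0415 [-0.      0.9004 -0.4351  0.    ]
```

View pics/s14.png

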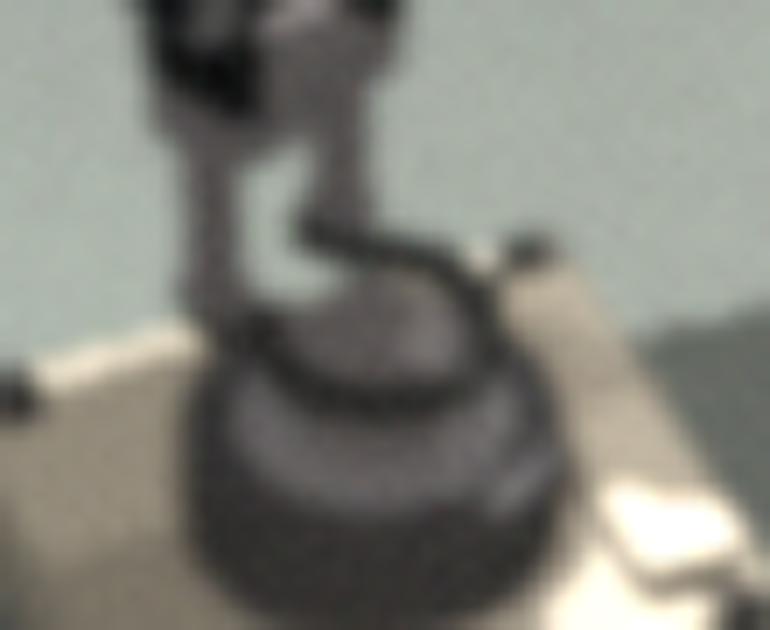

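Call:
arm_command([
  [[0, 0, 0.1, 0], [0, 0, 0.1, 0], [0, 0, 0, 0]],
])

```text
time_s: 18.7
tcp_pos: [0.5705, 0.237, 0.149]
orientation: [0.0, 0.9, -0.435, -0.0]
ft_force: [-0.4, -0.7, -3.0]
finger_gap: 0.0414
```

Call:
arm_command([
  [[0, 0, 0.1, 0], [0, 0, 0.1, 0], [0, 0, 0, 0]],
])

```text
time_s: 18.95
tcp_pos: [0.5706, 0.2369, 0.1468]
orientation: [0.0, 0.9, -0.435, -0.0]
ft_force: [-1.1, -1.5, -2.3]
finger_gap: 0.0414
```

```bash
python3 -c "
from h import *
F=[]
for i in range(4):
    ctrl.capture('side');o=ctrl.get_obs();F.append(np.r_[o['ft_force'],o['ft_torque']])
print(np.mean(F,0).round(2),np.std(F,0).round(2))
"
```

```text
[-1.26 -1.04 -2.44 -0.19  0.36 -0.05] [0.24 0.38 0.33 0.02 0.02 0.02]
```

Call:
arm_command([
  [[0, 0.08, 0, 0], [0, 0, 0, 0]],
])

```text
time_s: 19.32
tcp_pos: [0.5705, 0.2366, 0.1473]
orientation: [-0.0, 0.9, -0.435, 0.0]
ft_force: [-1.0, -0.2, -3.3]
finger_gap: 0.0414
```

Call:
arm_command([
  [[0, 0, 0.1, 0], [0, 0, 0, 0], [0, 0, 0, 0]],
])

```text
time_s: 19.57
tcp_pos: [0.5704, 0.2366, 0.1463]
orientation: [-0.0, 0.9, -0.435, 0.0]
ft_force: [-0.7, -0.6, -3.0]
finger_gap: 0.0414
```

```bash
cat >> h.py <<'E'
def ft(n=3):
    F=[]
    for i in range(n):
        ctrl.capture('side');o=ctrl.get_obs();F.append(np.r_[o['ft_force'],o['ft_torque']])
    print(o["time_s"],o['tcp_pos'].round(4),np.mean(F,0).round(2))
E
python3 -c "
from h import *
ft()"
```

```text
19.7167 [0.5704 0.2366 0.1463] [-0.64  0.07 -3.27  0.02  0.06 -0.01]
```

Call:
arm_command([
  [[0, 0, 0.1, 0], [0, 0, 0.1, 0], [0, 0, 0, 0]],
])

```text
time_s: 19.97
tcp_pos: [0.5702, 0.2366, 0.144]
orientation: [0.0, 0.9, -0.435, -0.0]
ft_force: [-0.9, 0.4, -1.9]
finger_gap: 0.0414
```

```bash
python3 -c "
from h import *
ft()"
```

```text
20.1167 [0.5703 0.2366 0.1442] [ 0.24 -0.05 -2.42  0.01  0.   -0.03]
```

Call:
arm_command([
  [[0, 0, 0.1, 0], [0, 0, 0.1, 0], [0, 0, 0, 0]],
])

```text
time_s: 20.37
tcp_pos: [0.5701, 0.2365, 0.142]
orientation: [0.0, 0.9, -0.435, -0.0]
ft_force: [0.2, 0.4, -2.8]
finger_gap: 0.0411
```

```bash
python3 -c "
from h import *
ft()"
```

```text
20.5167 [0.5702 0.2365 0.1422] [-0.3   0.15 -2.81 -0.01  0.01 -0.02]
```

Call:
arm_command([
  [[0, 0, 0.1, 0], [0, 0, 0.1, 0], [0, 0, 0, 0]],
])

```text
time_s: 20.77
tcp_pos: [0.5701, 0.2365, 0.1399]
orientation: [0.0, 0.9, -0.435, -0.0]
ft_force: [-0.2, 0.2, -1.6]
finger_gap: 0.0412
```

```bash
python3 -c "
from h import *
s=shot('pics/s15.png',255,165,55,45,14,n=4)
ft(2)"
```

```text
20.9667 [0.5703 0.2366 0.1402] [-0.7  1.1 -3.2] [0.001 0.005 0.002] 0.0413 [-0.      0.9004 -0.4351  0.    ]
21.0667 [0.5703 0.2366 0.1402] [-0.2  -0.88 -2.49 -0.01  0.01 -0.01]
```

View pics/s15.png

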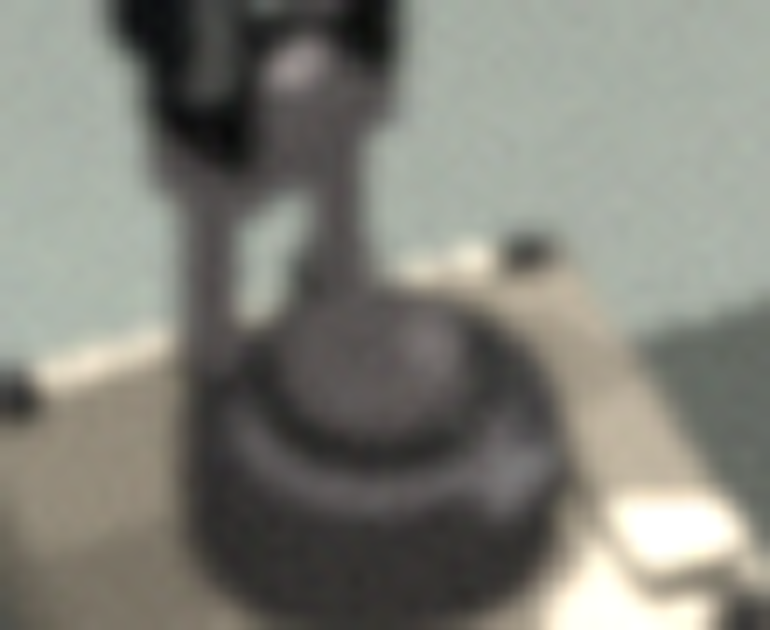

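Call:
arm_command([
  [[0, 0, 0.1, 0], [0, 0, 0.1, 0], [0, 0, 0, 0]],
])

```text
time_s: 21.32
tcp_pos: [0.5701, 0.2365, 0.1379]
orientation: [0.0, 0.9, -0.435, -0.0]
ft_force: [0.7, 0.0, -3.7]
finger_gap: 0.0415
```

Call:
arm_command([
  [[0, 0, 0.1, 0], [0, 0, 0.1, 0], [0, 0, 0, 0]],
])

```text
time_s: 21.57
tcp_pos: [0.5701, 0.2365, 0.1359]
orientation: [0.0, 0.9, -0.435, -0.0]
ft_force: [0.3, 0.2, -3.1]
finger_gap: 0.0416
```

```bash
python3 -c "
from h import *
ft(3)"
```

```text
21.7167 [0.5702 0.2366 0.1362] [ 0.1  -0.27 -2.83  0.01 -0.01 -0.02]
```

Call:
arm_command([
  [[0, 0, 0.1, 0], [0, 0, 0, 0], [0, 0, 0, 0]],
])

```text
time_s: 21.97
tcp_pos: [0.5702, 0.2365, 0.1352]
orientation: [0.0, 0.9, -0.435, -0.0]
ft_force: [-0.3, -0.3, -2.3]
finger_gap: 0.0414
```

Call:
arm_command([
  [[0, 0, 0.1, 0], [0, 0, 0, 0], [0, 0, 0, 0]],
])

```text
time_s: 22.22
tcp_pos: [0.5702, 0.2365, 0.1341]
orientation: [0.0, 0.9, -0.435, -0.0]
ft_force: [0.9, 0.4, -2.7]
finger_gap: 0.0411
```

```bash
python3 -c "
from h import *
ft(3)"
```

```text
22.3667 [0.5702 0.2366 0.1342] [-0.1   0.4  -2.76  0.02  0.02 -0.03]
```

Call:
arm_command([
  [[0, 0, 0.08, 0], [0, 0, 0, 0], [0, 0, 0, 0]],
])

```text
time_s: 22.62
tcp_pos: [0.5704, 0.2366, 0.1337]
orientation: [-0.0, 0.9, -0.435, 0.0]
ft_force: [-0.9, 0.1, -0.6]
finger_gap: 0.0412
```

Call:
arm_command([
  [[0, 0, 0.08, 0], [0, 0, 0, 0], [0, 0, 0, 0]],
])

```text
time_s: 22.87
tcp_pos: [0.5704, 0.2366, 0.1331]
orientation: [-0.0, 0.9, -0.435, 0.0]
ft_force: [-1.4, -0.9, 1.9]
finger_gap: 0.0418
```

```bash
python3 -c "
from h import *
ft(3)"
```

```text
23.0167 [0.5704 0.2366 0.133 ] [-1.19  0.13  2.53 -0.07  0.27 -0.01]
```

Call:
arm_command([
  [[-0.03, 0, 0.03, 0], [0, 0, 0.02, 0], [0, 0, 0, 0]],
], hand=4.4)

```text
time_s: 23.27
tcp_pos: [0.5703, 0.2367, 0.1323]
orientation: [-0.0, 0.9, -0.435, 0.0]
ft_force: [-0.9, -0.8, 2.9]
finger_gap: 0.0439
```

Call:
arm_command([
  [[-0.03, 0, 0.03, 0], [0, 0, 0.03, 0], [0, 0, 0, 0]],
], hand=4.8)

```text
time_s: 23.52
tcp_pos: [0.5701, 0.2369, 0.1317]
orientation: [-0.0, 0.9, -0.435, 0.0]
ft_force: [-0.2, -1.3, 3.5]
finger_gap: 0.0477
```

```bash
python3 -c "
from h import *
s=shot('pics/s16.png',255,165,55,45,14,n=3)
"
```

```text
23.6667 [0.5701 0.2369 0.1317] [ 0.1 -1.8  4. ] [-0.387  0.037  0.045] 0.0478 [-1.000e-04  9.004e-01 -4.351e-01  3.000e-04]
```

View pics/s16.png

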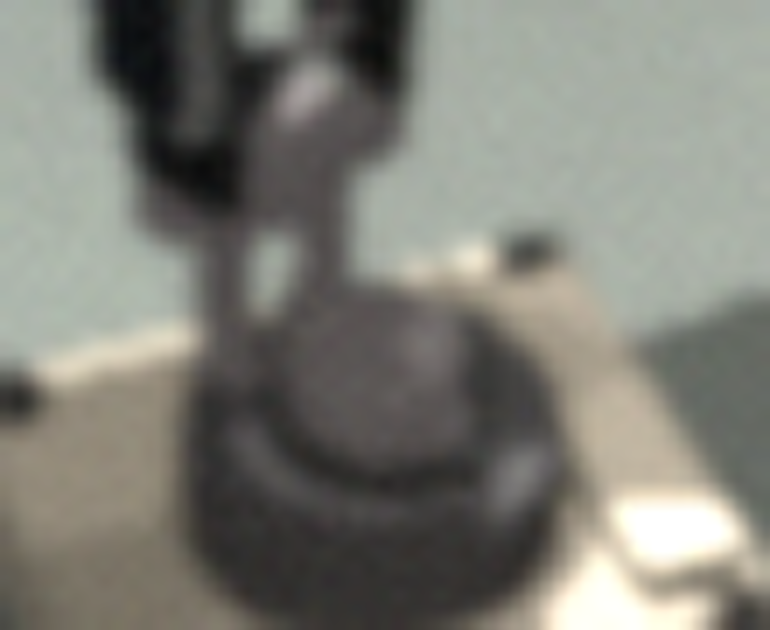

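Call:
arm_command([
  [[-0.03, 0, 0.03, 0], [0, 0, 0.03, 0], [0, 0, 0, 0]],
], hand=5.2)

```text
time_s: 23.92
tcp_pos: [0.5699, 0.2373, 0.131]
orientation: [-0.0, 0.9, -0.435, 0.0]
ft_force: [0.9, -1.2, 4.0]
finger_gap: 0.0519
```

```bash
python3 -c "
from h import *
ft(3)"
```

```text
24.0667 [0.5699 0.2373 0.131 ] [ 0.94 -0.77  3.12 -0.37 -0.14 -0.01]
```

Call:
arm_command([
  [[-0.03, 0, 0.03, 0], [0, 0, 0.03, 0], [0, 0, 0, 0]],
], hand=5.6)

```text
time_s: 24.32
tcp_pos: [0.5694, 0.2375, 0.1302]
orientation: [0.0, 0.9, -0.435, -0.0]
ft_force: [-0.9, -1.3, 2.5]
finger_gap: 0.0561
```

```bash
python3 -c "
from h import *
s=shot('pics/s17.png',255,165,55,45,14,n=4)
"
```

```text
24.5167 [0.5693 0.2375 0.1302] [-1.2 -1.5  2.8] [-0.274  0.012 -0.006] 0.056 [ 1.000e-04  9.004e-01 -4.351e-01 -2.000e-04]
```

View pics/s17.png

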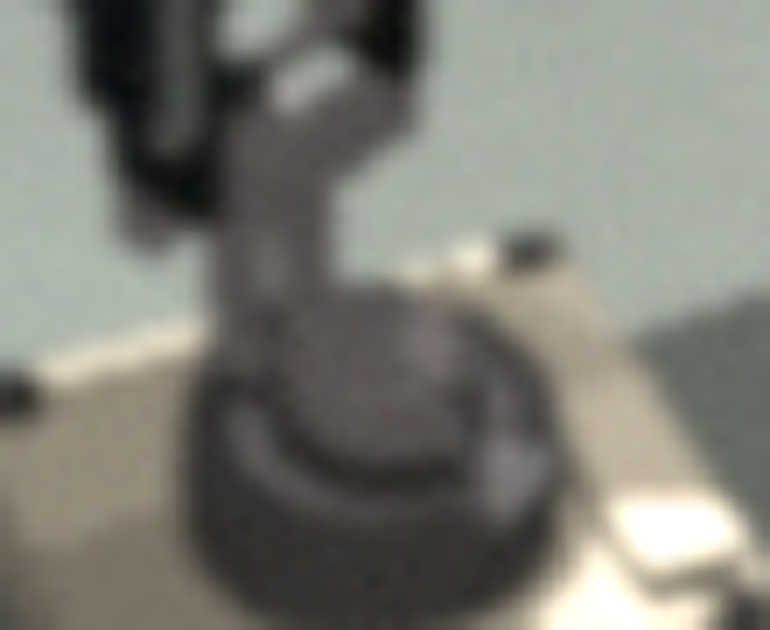

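Call:
arm_command([
  [[-0.03, 0, 0.03, 0], [0, 0, 0.03, 0], [0, 0, 0, 0], [0, 0, 0, 0]],
], hand=6.0)

```text
time_s: 24.85
tcp_pos: [0.5693, 0.2379, 0.1296]
orientation: [-0.0, 0.9, -0.435, -0.0]
ft_force: [-0.3, 0.5, 2.6]
finger_gap: 0.0598
```

```bash
python3 -c "
from h import *
s=shot('pics/s18.png',255,165,55,45,14,n=4)
ft(2)
"
```

```text
25.05 [0.5693 0.2378 0.1297] [ 0.2 -0.3  0.9] [-0.042 -0.053  0.004] 0.0598 [-1.000e-04  9.004e-01 -4.351e-01 -1.000e-04]
25.15 [0.5693 0.2378 0.1296] [-0.28 -0.14  1.19  0.03 -0.04  0.01]
```

View pics/s18.png

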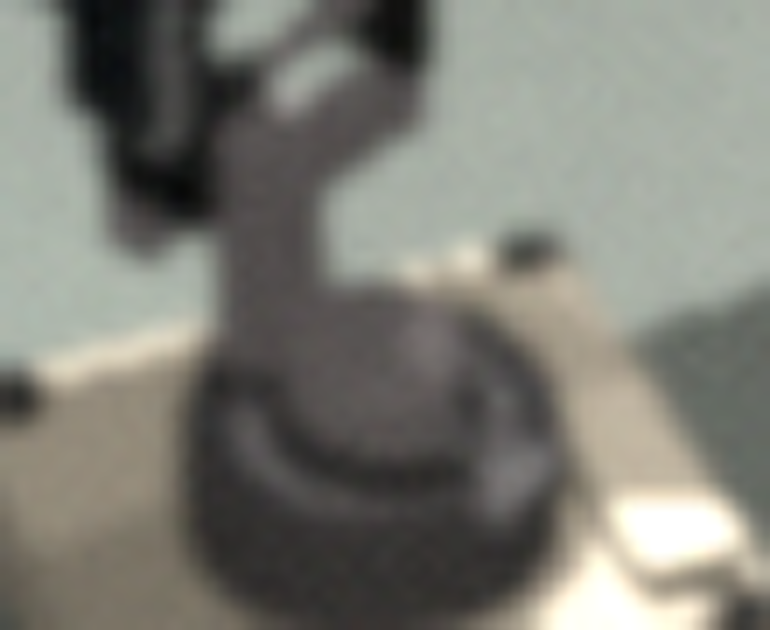

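Call:
arm_command([
  [[0, 0, -0.1, 0], [0, 0, -0.1, 0], [0, 0, -0.1, 0], [0, 0, 0, 0]],
])

```text
time_s: 25.48
tcp_pos: [0.5689, 0.2377, 0.1324]
orientation: [0.0, 0.9, -0.435, -0.0]
ft_force: [-0.4, -0.7, -2.4]
finger_gap: 0.0598
```

Call:
arm_command([
  [[0, 0, -0.1, 0], [0, 0, -0.15, 0], [0, 0, -0.2, 0], [0, 0, -0.3, 0], [0, 0, -0.5, 0], [0, 0, 0, 0]],
])

```text
time_s: 25.98
tcp_pos: [0.57, 0.2379, 0.1466]
orientation: [-0.001, 0.9, -0.435, 0.001]
ft_force: [-0.2, -0.2, -1.7]
finger_gap: 0.06
```

```bash
python3 -c "
from h import *
s=shot('pics/s19.png',255,165,55,45,14,n=3)
"
```

```text
26.1333 [0.5694 0.2377 0.1454] [ 0.4  0.2 -3.1] [-0.023  0.023  0.011] 0.0598 [-1.000e-04  9.004e-01 -4.351e-01  1.000e-04]
```

View pics/s19.png

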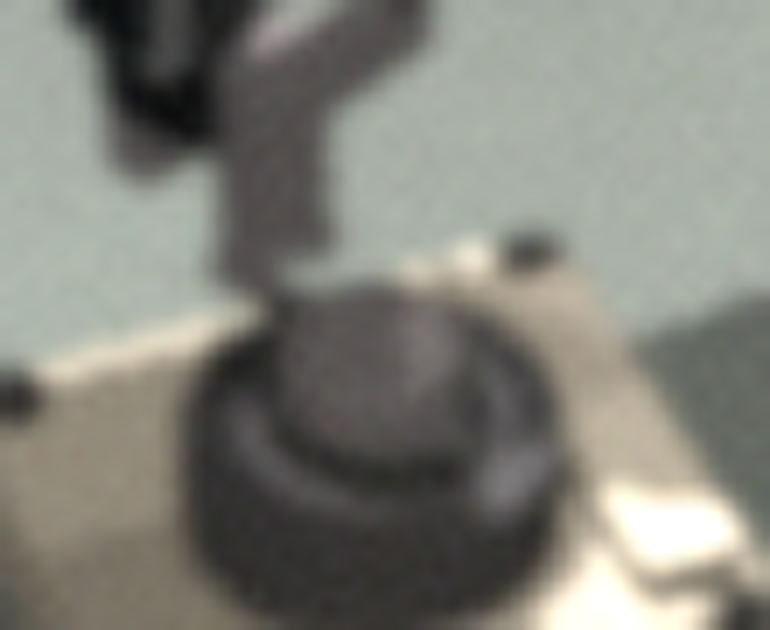

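Call:
arm_command([
  [[0, 0, -1.0, 0], [0, 0, -1.5, 0], [0, 0, -1.5, -0.1125], [0, 0, -1.2, -0.1125], [0, 0, 0, -0.1125], [0, 0, 0, -0.1125], [0, 0, 0, -0.1125], [0, 0, 0, -0.1125], [0, 0, 0, -0.1125], [0, 0, 0, -0.1125], [0, 0, 0, 0], [0, 0, 0, 0]],
])

```text
time_s: 27.13
tcp_pos: [0.5693, 0.2377, 0.1977]
orientation: [-0.0, 1.0, -0.002, 0.0]
ft_force: [-0.1, -0.4, -2.6]
finger_gap: 0.0598
```

Call:
arm_command([
  [[0.1, 1.2, 0, 0], [0.15, 2.5, 0, 0], [0.2, 3.0, 0, 0], [0.2, 3.0, 0, 0], [0.2, 3.0, 0, 0], [0.2, 3.0, 0, 0], [0.2, 3.0, 0, 0], [0.2, 2.5, 0, 0], [0.1, 1.76, 0, 0], [0, 0, 0, 0], [0, 0, 0, 0]],
])

```text
time_s: 28.05
tcp_pos: [0.5846, 0.0065, 0.1973]
orientation: [-0.0, 1.0, -0.002, -0.0]
ft_force: [-0.5, 0.6, -2.2]
finger_gap: 0.0599
```

```bash
python3 -c "
from h import *
s=shot('pics/s20.png',255,165,55,45,14,n=3);np.save('pics/s20.npy',s)
crop(np.clip(s,0,255).astype(np.uint8),235,180,100,115,5,'pics/s20b.png')
t=ctrl.capture('top')[:,:,::-1];crop(t,205,185,65,65,9,'pics/t20.png')
"
```

```text
28.2 [0.5845 0.0088 0.1973] [-0.8 -0.  -1.9] [ 0.014 -0.016 -0.011] 0.0598 [-2.e-04  1.e+00 -3.e-04 -1.e-04]
```

View pics/s20.png

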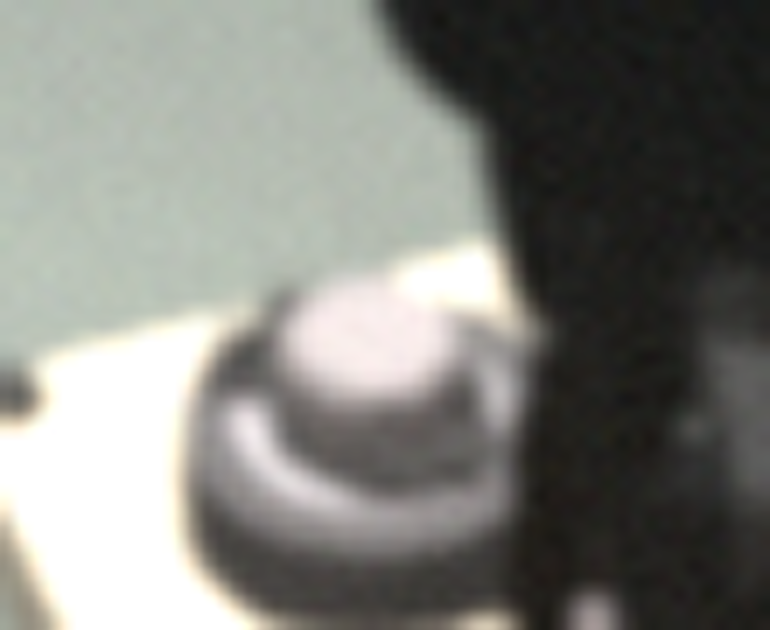

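View pics/s20b.png

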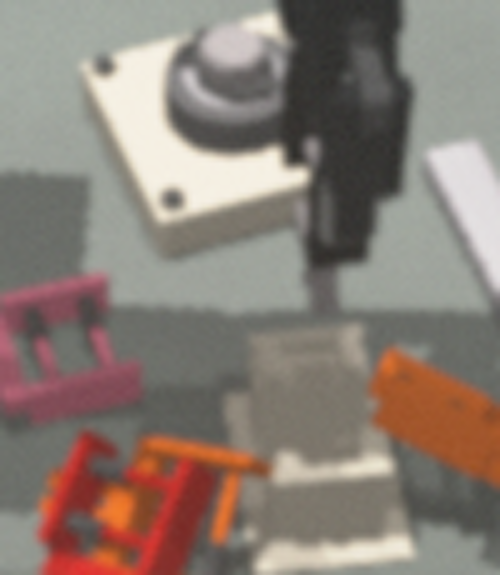

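View pics/t20.png

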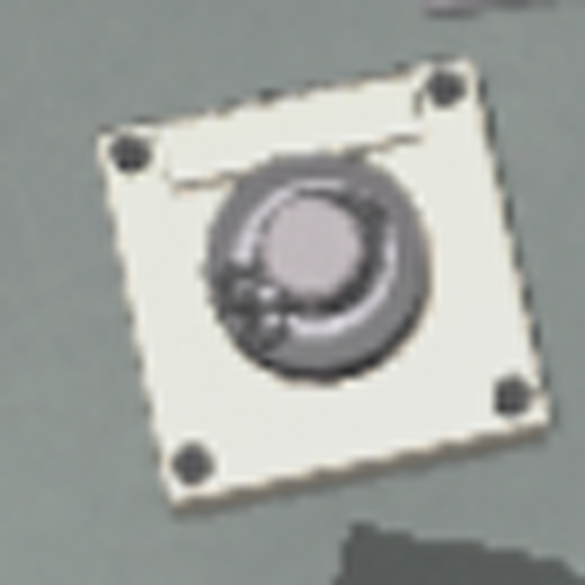

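Call:
arm_command([
  [[0, 0, 1.0, 0], [0, 0, 2.0, 0], [0, 0, 2.0, 0], [0, 0, 1.5, 0], [0, 0, 1.0, 0], [0, 0, 1.0, 0], [0, 0, 0.5, 0], [0, 0, 0, 0], [0, 0, 0, 0]],
])

```text
time_s: 29.0
tcp_pos: [0.585, 0.0082, 0.1074]
orientation: [0.0, 1.0, -0.0, 0.0]
ft_force: [-0.8, 0.5, -2.1]
finger_gap: 0.06
```

```bash
python3 -c "
from h import *
s=shot('pics/s21.png',255,200,75,80,7,n=3)
"
```

```text
29.15 [0.5855 0.008  0.1082] [ 0.9  0.  -2. ] [-0.016 -0.008 -0.007] 0.0604 [ 2.e-04  1.e+00 -2.e-04  1.e-03]
```

View pics/s21.png

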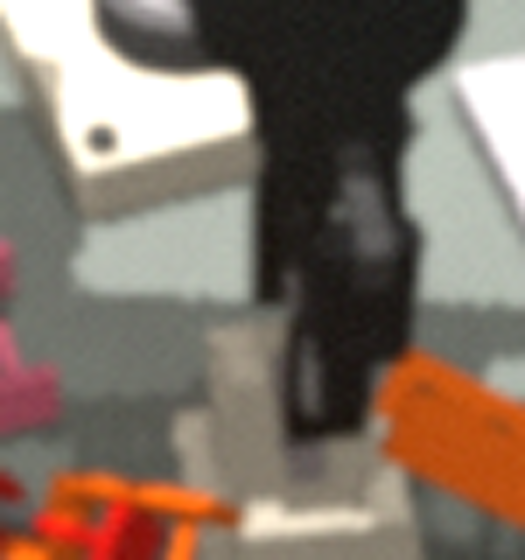

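Call:
arm_command([
  [[0, 0, 0.5, 0], [0, 0, 0.5, 0], [0, 0, 0.4, 0], [0, 0, 0.2, 0], [0, 0, 0, 0], [0, 0, 0, 0]],
])

```text
time_s: 29.65
tcp_pos: [0.5846, 0.0081, 0.0909]
orientation: [-0.0, 1.0, -0.0, -0.0]
ft_force: [0.8, -0.6, -2.9]
finger_gap: 0.0599
```

Call:
arm_command([
  [[0, 0, 0.2, 0], [0, 0, 0.2, 0], [0, 0, 0.2, 0], [0, 0, 0, 0]],
])

```text
time_s: 29.98
tcp_pos: [0.5845, 0.0082, 0.0847]
orientation: [-0.0, 1.0, -0.0, -0.0]
ft_force: [-0.9, 0.0, -2.5]
finger_gap: 0.0597
```

Call:
arm_command([
  [[0, 0, 0.1, 0], [0, 0, 0.1, 0], [0, 0, 0, 0], [0, 0, 0, 0]],
])

```text
time_s: 30.32
tcp_pos: [0.5847, 0.0081, 0.0832]
orientation: [-0.0, 1.0, -0.0, -0.0]
ft_force: [-1.2, 0.3, -2.0]
finger_gap: 0.0597
```

Call:
arm_command([
  [[0, 0, 0.1, 0], [0, 0, 0, 0], [0, 0, 0, 0]],
])

```text
time_s: 30.57
tcp_pos: [0.5851, 0.0081, 0.0827]
orientation: [0.0, 1.0, -0.0, 0.001]
ft_force: [-0.5, -0.8, 1.1]
finger_gap: 0.0604
```

Call:
arm_command([
  [[0, 0, 0.05, 0], [0, 0, 0, 0], [0, 0, 0, 0]],
])

```text
time_s: 30.82
tcp_pos: [0.5853, 0.0081, 0.0826]
orientation: [0.0, 1.0, -0.0, 0.001]
ft_force: [-1.3, -0.2, 5.4]
finger_gap: 0.0603
```

Call:
arm_command([
  [[0, 0, 0, 0], [0, 0, 0, 0], [0, 0, 0, 0]],
], hand=6.5)

```text
time_s: 31.07
tcp_pos: [0.5847, 0.0081, 0.0816]
orientation: [0.0, 1.0, -0.0, -0.0]
ft_force: [-0.3, -0.0, -0.5]
finger_gap: 0.0652
```

Call:
arm_command([
  [[0, 0, 0, 0], [0, 0, 0, 0], [0, 0, 0, 0], [0, 0, 0, 0], [0, 0, 0, 0], [0, 0, 0, 0]],
], hand=8.54)

```text
time_s: 31.57
tcp_pos: [0.5847, 0.0081, 0.0817]
orientation: [0.0, 1.0, -0.0, -0.0]
ft_force: [-0.1, -0.3, 0.4]
finger_gap: 0.0852
```

```bash
python3 -c "
from h import *
s=shot('pics/s22.png',240,190,100,90,7,n=2)
"
```

```text
31.6667 [0.5848 0.0081 0.0817] [ 0.  -0.6  0.2] [ 0.021 -0.004  0.009] 0.0856 [ 0.e+00  1.e+00 -2.e-04  0.e+00]
```

View pics/s22.png

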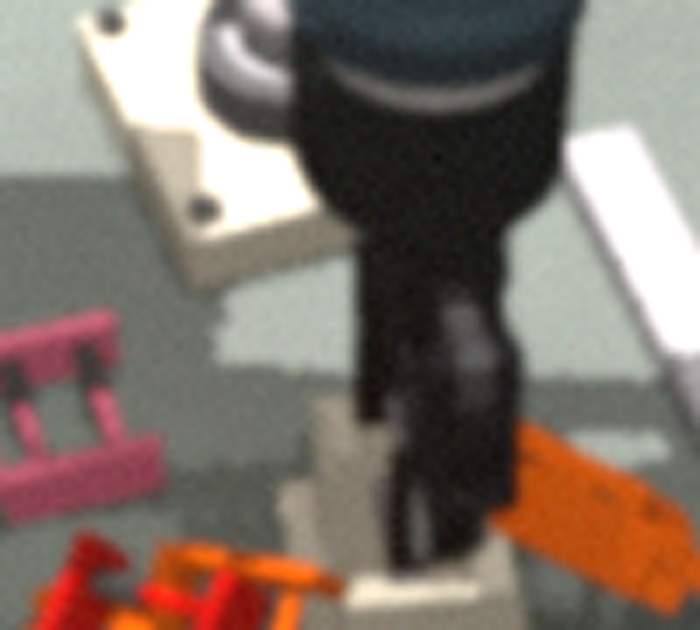

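Fingers are free; now straight up and back to expose the scene.

Call:
arm_command([
  [[0, 0, -0.5, 0], [0, 0, -1.0, 0], [0, 0, -2.0, 0], [0, 0, -3.0, 0], [0, 0, -3.0, 0], [0, 0, -3.0, 0], [-1.5, 0, -2.0, 0], [-3.0, 2.0, -1.0, 0], [-3.0, 2.5, 0, 0], [-3.0, 2.5, 0, 0], [-3.0, 2.5, 0, 0], [-1.0, 1.0, 0, 0]],
])

```text
time_s: 32.67
tcp_pos: [0.4364, -0.0984, 0.2378]
orientation: [0.001, 1.0, -0.001, -0.0]
ft_force: [1.1, 0.6, 0.1]
finger_gap: 0.0851
```

Call:
arm_command([
  [[-1.0, 2.5, 0, 0], [-1.0, 3.0, 0, 0], [0, 3.0, 0, 0], [0, 3.0, 0, 0], [0, 1.5, 0, 0], [0, 0, 0, 0], [0, 0, 0, 0]],
])

```text
time_s: 33.25
tcp_pos: [0.4195, -0.2269, 0.237]
orientation: [-0.0, 1.0, -0.001, 0.0]
ft_force: [-0.2, 0.4, 0.1]
finger_gap: 0.0853
```

```bash
python3 -c "
from h import *
s=shot('pics/s23.png',240,170,100,120,5,n=2)
t=ctrl.capture('top')[:,:,::-1];cv2.imwrite('pics/top23.png',t);crop(t,205,150,150,100,5,'pics/t23.png')
"
```

```text
33.35 [ 0.4196 -0.2256  0.2368] [-0.1  0.   0.6] [-0.006 -0.053  0.035] 0.0857 [-5.e-04  1.e+00  1.e-04 -1.e-04]
```

View pics/s23.png

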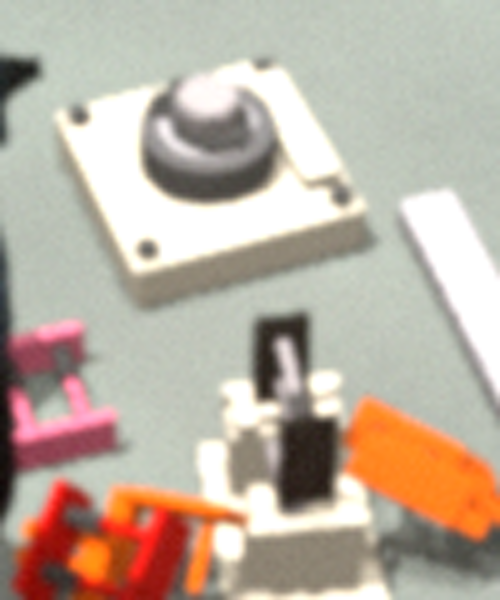

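View pics/t23.png

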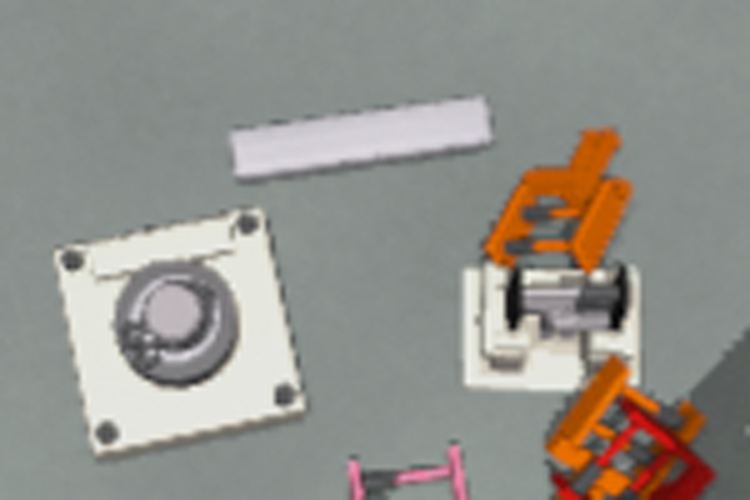

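```bash
python3 -c "
from cell import ctrl
print(ctrl.hand_in())"
```

```text
the job is handed in; nothing more can be done
None
```

The snap ring is on the roller's shaft, contracted into the groove, and the pliers are back upright in their stand. I handed the job in at about 33 s; it reports no verdict.

**What I did:**
- I took the black-handled pliers from the stand and left the orange, pink and red look-alikes alone.
- I put the pins in the ring's eyes by picture and feel, spread the ring at the pliers' stop and lifted it clear of the nest.
- One light sideways touch on the shaft's bevel (about 1.6 N) was corrected by 0.8 mm.
- I lowered the ring until it bore on the roller's face. The net press at the shoulders was about 5 to 7 N, including while the ring contracted.

**Last checks:**
- **Ring:** the last pictures show its eyes about 15 mm apart, so it is shut around the shaft. It stayed put when the pins came out.
- **Pliers:** they look as they did at the start, upright and relaxed in the stand. They seated at the same arm height as at pick-up.
- **Robot:** the gripper is open, and the force readings are near zero.
- **Bystanders:** the tube shows no change. I saw no contact with the spare roller or the blue box, but did not check either in a close-up at the end.

**Disagreements:**
- The two cameras differed by 1 to 4 mm on the positions of the eyes and the shaft, which I settled by comparing within one picture and by touch.
- The look-alikes appeared in slightly different poses in the first and second side pictures, though the arm had touched nothing.

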